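# Load a specimen under the camera of a lever-advanced turntable

## Robot

A 7-joint arm with a two-finger parallel gripper is mounted at the origin on a cart in front of the work surface, level with it; the furniture and walls round the work are solid. World frame = base frame: x ahead of the robot, y to its left, z up, the work surface at z = 0. Lengths are in m, angles in degrees, forces in N, time in s.
With the tool pointing down it reaches from about 0.425 to 0.825 m from the base axis. Payload 3.6 kg.
Tool frame: the origin (TCP) lies on the mounting face of the last link; the fingertips stand 173 mm ahead of it and the grasp point (between the pads) lies 155 mm ahead of it (r.tcp_to_grasp is the distance from the TCP to the grasp point, in m); z points along the fingers, y is the direction in which the jaws open and shut (so a half turn about z gives the same grasp; the last joint's range is limited). The gripper opens to 85 mm and grips with 20 to 120 N. Pads are 22 mm wide; open, the fingers measure 114 mm over their backs; the gripper's body (76 mm by 85 mm) begins 54 mm behind the grasp point. The pads swing forward as they close: fully open they stand 13 mm farther back than shut.
Start: joints at [-72.336, 35.231, -0.722, 81.555, 0.464, 63.22, -2.315], TCP at [0.214, 0.614, 0.405] pointing down, gripper open.
Joint ranges: [-178.69, 178.69], [-17.37, 117.87], [-77.05, 75.6], [15.02, 138.74], [-78.02, 258.01], [0.78, 113.62], [-162.83, 162.83]. Speed limits (degrees/s): [159.86, 159.86, 180, 180, 180, 180, 180].

## Interface

Orientations are given as [roll, pitch, yaw] about the fixed x, y, z axes, in that order (R = Rz(yaw) Ry(pitch) Rx(roll)).
In Python, from station import r gives the robot as it stands.
- The arm moves only by the tool drive_tool, never from a script. Its argument "commands" is one flat list of numbers, 7 for each row, row after row: the shift along the tool's x, y, z in cm, then the turn, a rotation vector about the tool's x, y, z in rad, then the opening, from -1 (shut) to 1 (fully open). A call has 1 to 10 rows; each row is the pose to reach, as a shift and turn from the pose commanded when the call began, along the tool's axes at that moment; what a row does not reach only later rows make up. A row lasts 1/12 s, in which the tool goes at most 41.7 mm and 7.16 degrees, less where a joint would pass 70% of its speed; a pose out of reach is approached as far as the arm can. A call with a gripper value outside its range is refused whole. The fingers move at their own pace and stop on an object; "force" is the grip in N (left out, the last holds). Time passes only in rows, so rows that repeat a pose let the fingers close. It gives the time, the measured TCP pose, the force and the opening at its end, in the units of the state.
- r.observe(): the state, without advancing time (a new reading comes with each control period).
- r.get_image(name): name is "scene" or "top" or "wrist"; returns a dict with "img" (384x512x3 uint8, red, green, blue), "z_map" (384x512 float32, m along the optical axis (not along the pixel's ray), 0 where there is no reading), "vertical_fov" (degrees; the focal length in pixels is half the picture's height over the tangent of half this angle, whatever the lens; pixels are square), "cx", "cy" (the principal point, pixels), "rvec" (rotation vector, rad) and "tvec" (3), from world to camera coordinates, as OpenCV has them. Camera axes: x right, y down, z forward; pixel columns grow to the right and rows downward; lengths in m; the calibration is good to about 2 mm. A picture is of the moment at which its call begins.
- r.job_done(): hands the job in, once; it reports no verdict.
Trained networks look in the newest picture that a camera, given by its name, has taken for a name from the list of things; names that differ only in an ending like _2 or _b are one class to them, and where a whole thing is asked for, a point or a joint stands for the part that bears it (a point fixed in the world has none). Each returns a list of dicts, best first, with "score" (0 to 1); they miss things now and then, are a little off and sometimes report something else, mostly with a low value. They report only what shows in the picture. A call takes as long as a camera call.
- r.recognise(camera, target): "bbox" ([left, top, right, bottom] in pixels, round what is visible of it).
- r.spot_point(camera, target): "location" ([column, row] in pixels: a listed point, or the origin of a listed thing).
The state is a dict: "t": time; "joint_positions": joint angles; "dq": joint speeds; "effort": joint torques, N m; "ee_pos": TCP position; "tool_rot": TCP orientation; "force": force on the tool from outside, world axes, zero at the start; "moment": the same for the moment, N m; "gripper_width": finger opening in m.
Only numpy, scipy, OpenCV 4.12 (cv2) and the standard library are available. Lean on these libraries where they do the work, as an engineer would, in place of code of your own. Each camera call takes 0.05 s, during which the arm holds its last target.

## Task

Take the resin-mounted specimen with the L-shaped metal face from the sloping stand and set it down flat in the empty front nest of the turntable, its paper label facing straight outwards to the pointer tab of that nest, so that its picture comes out the right way up. Then swing the advance lever once, right up to its stop, and let it spring all the way back, so that the turntable steps one place and brings the specimen under the camera. Leave the other specimens in their places on the stand and in their nests, and do not disturb the things lying about.

Things in the scene. Friction and masses are not known exactly. Their poses are not given: they have to be found in the camera images.
- specimen: Specimen to load: black resin disc, 30 mm wide, 16 mm thick, about 30 g; L-shaped bright metal face on top, white paper label on its round side. In one of the stand's 3 pockets (varies), 11 mm standing out, turned up to 70 degrees either way from label straight down the slope. Origin: centre of underside; +z: the disc's axis, out of the metal face; -x: towards the label.
- label (a point): The middle of the specimen's paper label, on its round side: 15 mm from its axis towards the specimen's -x, 8 mm above its underside. Seen from above with the label towards you, the metal face reads as an upright letter L, its foot at the label side, pointing right.
- round_mount: Another specimen on the stand, to be left there: black, 30 mm in diameter, 15 mm thick, with a round metal face. Origin: centre of its underside.
- bar_mount: Another specimen on the stand, to be left there: black, 30 mm in diameter, 16 mm thick, with a rectangular metal face and no label. Origin: centre of its underside.
- stand: Sloping stand, fixed: grey plate, 58 mm (up the slope) x 216 mm x 12 mm, at 30 degrees, facing the robot, rising away from it. Origin: centre of the plate's upper face, 32 mm above the worktop; +z: square to the plate, leaning 30 degrees to the robot; +x: up the slope; +y: along the row. Three round pockets, 32 mm wide, 5 mm deep, at y = -72, 0, +72 mm; the specimens lie on their floors.
- indexer: Grey base of the turntable, fixed, 214 mm wide. Origin: on the turntable's upright axis at worktop level; -x: to the front (loading side); +x: to the back; -y: to the right (camera side). Camera and ring light (50 mm wide) hang over the nest at -y, from 153 to 280 mm above the worktop; their post, 20 mm thick, 270 mm high, stands at x = +58, y = -176 mm.
- load_nest (a point): Fixed point: centre of the nest floor at the front station, 80 mm from the axis towards the base's -x, 46 mm above the worktop; axes as the base's. The nest there is empty at the start. A nest is a dark ring on the disc (33 mm inside, 41 mm outside, 4 mm high); its floor is the disc's upper face, and a small pointer tab stands on its side away from the axis.
- camera_nest (a point): Fixed point under the camera: where the front nest's floor centre comes after one step; 80 mm from the axis towards the base's -y, 46 mm above the worktop; axes as the base's.
- back_nest (a point): Fixed point: nest floor at the back station, 80 mm from the axis towards the base's +x.
- left_nest (a point): Fixed point: nest floor at the left station, 80 mm from the axis towards the base's +y.
- camera_mount: A specimen (30 mm wide, 17 mm thick) that is under the camera at the start and must be in the back nest at the end. Origin: centre of its underside.
- back_mount: A specimen (30 mm wide, 18 mm thick) that is in the back nest at the start and must be in the left nest at the end. Origin: centre of its underside.
- left_mount: A specimen (30 mm wide, 15 mm thick) that is in the left nest at the start and must be in the front (loading) nest at the end. Origin: centre of its underside.
- turntable (a joint): Turntable angle, rad: 0 at the start, growing anticlockwise from above; one step is 1.571. Disc 212 mm wide, upper face 46 mm above the worktop, four nests 90 degrees apart. Turns stiffly (0.2 N m), not back past its start; a pawl on the lever drives it forward.
- advance_lever (a joint): Lever angle about the turntable's axis, rad: 0 at rest, 1.649 at its stop, growing anticlockwise from above. After about 0.07 rad of idle travel a pawl takes the disc along; on the way back the pawl slips over the next tooth and the disc stays. Swinging takes 4 to 6 N at the handle; let go, a spring returns it to 0 within a second.
- lever_handle (a point): Middle of the lever's upright black round grip: 18 mm thick, from 42 to 88 mm above the worktop (this point at 65 mm), 142 mm from the turntable's axis, on a flat arm at 20 to 27 mm height; moves with the lever. At rest 55 degrees from the base's +x towards its +y (back left); it swings over the left side to the front left. Gap between grip and disc: 27 mm.
- putty: Bystander: a grey lump of putty, 33x44x17 mm, loose on the worktop in front on the right.
- etchant_bottle: Bystander: a brown dropper bottle, 33 mm wide, 102 mm high, loose on the worktop on the right.

How it is judged:
By the outcome, as a careful person would: the job done as asked, in the order asked, and still so for the second after the job is handed in, with the robot touching nothing.
It also fails if it takes over 50 s, if anything falls off the work surface, if the arm or the gripper's body presses on something with over 40 N, if the wrist force passes 120 N, or if a joint passes its speed limit or range.

## Working session

There is one attempt and no reset: what is moved stays moved. The work goes in short steps, Python scripts to look and compute and a tool call to move; the robot and the scene stay as the last step left them, time stands still between calls to the robot, and variables do not carry over. Pictures are saved under pics/ and viewed, and the job is handed in when it is done.

Besides the shell and the picture viewer there is one more tool, called after "Emit:" as name(argument=value, ...) on one line, values as JSON. drive_tool: Moves the arm, as the interface text tells. Its arguments: {"type":"object","properties":{"commands":{"type":"array","items":{"type":"number"}},"force":{"type":"number"}},"required":["commands"]}

```bash
mkdir -p pics; ls; python3 - <<'E'
from station import r
import cv2
print(r.observe())
for n in ["scene","top","wrist"]:
    d=r.get_image(n)
    cv2.imwrite(f"pics/{n}0.png",d["img"][:,:,::-1])
    print(n,d["vertical_fov"],d["cx"],d["cy"],d["rvec"],d["tvec"])
print(r.tcp_to_grasp)
E
```

```text
pics
{'t': 0.0, 'joint_positions': array([-72.33654852,  35.28871271,  -0.72508829,  81.64221499,
         0.46400214,  63.21924749,  -2.31523371]), 'dq': array([-0.07816847, -0.08156184, -0.00234348,  0.00644559,  0.03107521,
       -0.0475431 ,  0.03029425]), 'effort': array([-1.11147631e-04, -4.69210696e+01,  2.59359134e-01, -1.71030951e+01,
        1.00613982e-02,  9.67697008e-03,  8.42580619e-06]), 'ee_pos': array([0.21342988, 0.61361522, 0.40353838]), 'tool_rot': array([-1.79852677e+02,  7.70748418e-04,  1.60823324e+02]), 'force': array([-0.46276941,  0.92501443, -0.23739844]), 'moment': array([0.00430737, 0.02140851, 0.00739809]), 'gripper_width': 0.08576480701684307}
scene 52.76319672975299 250.24136535672136 189.13069449527444 [ 1.35614222 -1.90946085  1.0887192 ] [0.1376048  0.31074231 1.04431729]
top 51.94171608288496 259.4886062791985 191.05911926812357 [ 2.12002658 -2.12602721  0.22742267] [-0.02368809  0.51626935  1.03913864]
wrist 71.83247356208817 258.89309200756196 192.7417755788846 [-2.37684518 -1.69137782 -0.21991633] [-0.64802442 -0.03339241  0.37834678]
0.1547
```

View pics/scene0.png

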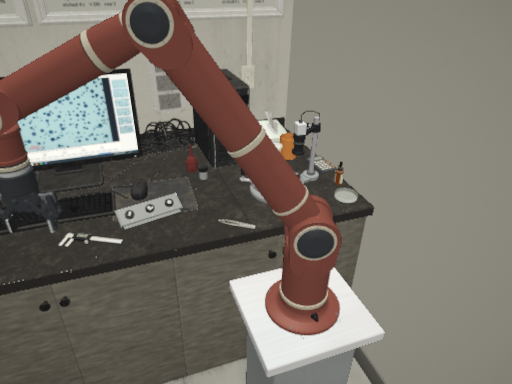

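View pics/top0.png

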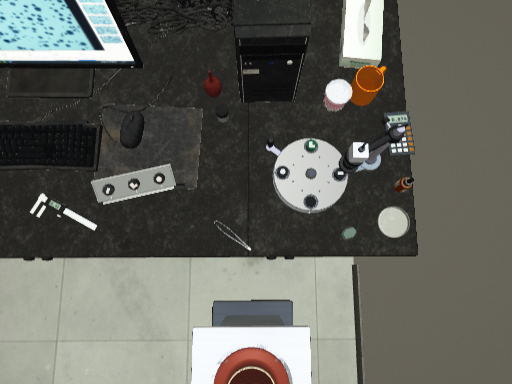

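View pics/wrist0.png

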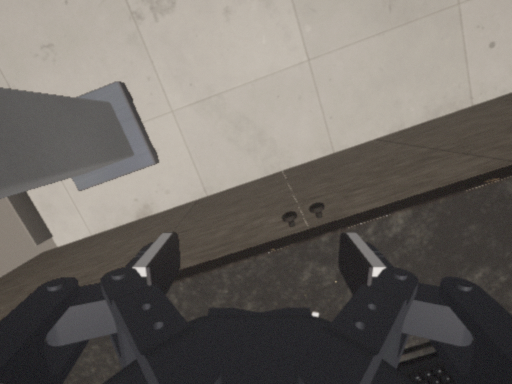

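```bash
cat > h.py <<'E'
from station import r
import cv2, numpy as np
from scipy.spatial.transform import Rotation as Ro
def cam(d):
    f=192/np.tan(np.radians(d["vertical_fov"]/2)); R=Ro.from_rotvec(np.ravel(d["rvec"])).as_matrix()
    return f,d["cx"],d["cy"],R,np.ravel(d["tvec"])
def proj(d,p):
    f,cx,cy,R,t=cam(d); q=(R@np.atleast_2d(p).T).T+t
    return np.c_[cx+f*q[:,0]/q[:,2],cy+f*q[:,1]/q[:,2],q[:,2]]
def ray(d,uv):
    f,cx,cy,R,t=cam(d); v=R.T@np.array([(uv[0]-cx)/f,(uv[1]-cy)/f,1]); return -R.T@t, v
def atz(d,uv,z):
    o,v=ray(d,uv); return o+v*(z-o[2])/v[2]
def dep(d,uv):
    o,v=ray(d,uv); u=int(round(uv[0]));w=int(round(uv[1])); return o+v*d["z_map"][w,u]
def tri(obs):
    A=np.zeros((3,3));b=np.zeros(3)
    for o,v in obs:
        v=v/np.linalg.norm(v);P=np.eye(3)-np.outer(v,v);A+=P;b+=P@o
    return np.linalg.solve(A,b)
def save(d,n,box=None,s=1):
    im=d["img"][:,:,::-1]
    if box: im=im[box[1]:box[3],box[0]:box[2]]
    cv2.imwrite(n,cv2.resize(im,None,fx=s,fy=s,interpolation=cv2.INTER_CUBIC))
E
python3 - <<'E'
from h import *
d=r.get_image("top")
print("cam pos",ray(d,(0,0))[0])
for p in [(0,0,0),(0.214,.614,.405),(.6,0,0)]: print(p,proj(d,p))
for n in ["specimen","label","round_mount","bar_mount","stand","indexer","load_nest","camera_nest","back_nest","left_nest","camera_mount","back_mount","left_mount","lever_handle","putty","etchant_bottle"]:
    for k in r.spot_point("top",n)[:3]: print(n,k["score"],k["location"],atz(d,k["location"],.045).round(3), dep(d,k["location"]).round(3))
save(d,"pics/t1.png",(80,100,424,260),2.3)
E
```

```text
cam pos [ 0.30037413 -0.00929492  1.12097871]
(0, 0, 0) [[250.503217   386.89089154   1.03913864]]
(0.214, 0.614, 0.405) [[-109.74498024  323.61575811    0.6756036 ]]
(0.6, 0, 0) [[250.56194868 166.593818     1.15784416]]
specimen 0.63 [134.7, 187.1] [0.529 0.321 0.045] [0.531 0.323 0.039]
label 0.41 [134.2, 188.4] [0.526 0.323 0.045] [0.527 0.325 0.038]
round_mount 0.61 [160.4, 177.7] [0.556 0.251 0.045] [0.557 0.252 0.042]
bar_mount 0.63 [110.6, 189.1] [0.524 0.388 0.045] [0.525 0.389 0.041]
stand 0.86 [138.2, 181.3] [0.546 0.313 0.045] [0.547 0.315 0.038]
indexer 0.69 [306.8, 171.9] [ 0.572 -0.159  0.045] [ 0.57  -0.157  0.054]
load_nest 0.83 [308.8, 199.1] [ 0.495 -0.162  0.045] [ 0.494 -0.162  0.047]
load_nest 0.21 [279.3, 173.5] [ 0.568 -0.081  0.045] [ 0.564 -0.08   0.059]
camera_nest 0.62 [338.9, 169.6] [ 0.579 -0.25   0.045] [ 0.574 -0.245  0.065]
back_nest 0.85 [307.6, 145.1] [ 0.651 -0.163  0.045] [ 0.646 -0.161  0.062]
left_nest 0.62 [279.9, 172.5] [ 0.571 -0.083  0.045] [ 0.567 -0.082  0.062]
camera_mount 0.5 [337.0, 172.7] [ 0.57  -0.244  0.045] [ 0.566 -0.24   0.062]
back_mount 0.62 [334.4, 174.8] [ 0.564 -0.236  0.045] [ 0.562 -0.235  0.053]
back_mount 0.47 [309.2, 145.3] [ 0.651 -0.168  0.045] [ 0.644 -0.165  0.065]
left_mount 0.52 [280.7, 172.6] [ 0.57  -0.085  0.045] [ 0.566 -0.084  0.062]
lever_handle 0.71 [269.0, 143.9] [ 0.655 -0.053  0.045] [ 0.644 -0.052  0.078]
putty 0.55 [346.9, 231.2] [ 0.405 -0.264  0.045] [ 0.408 -0.27   0.018]
etchant_bottle 0.72 [399.9, 189.0] [ 0.523 -0.419  0.045] [ 0.525 -0.422  0.036]
```

View pics/t1.png

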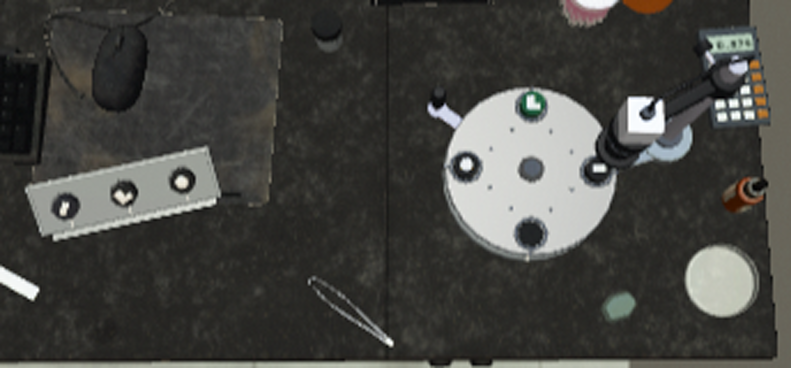

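```bash
cat >> h.py <<'E'
def pose():
    s=r.observe(); return np.array(s["ee_pos"]),Ro.from_euler('xyz',s["tool_rot"],degrees=True)
def plan(p,R):
    "shift cm + rotvec in tool axes from measured pose"
    p0,R0=pose(); d=R0.inv().apply(np.array(p)-p0)*100; w=(R0.inv()*R).as_rotvec()
    print("from",p0.round(4),"shift cm",d.round(2),"rotvec",w.round(3),"dist",np.linalg.norm(d).round(1),"ang",np.degrees(np.linalg.norm(w)).round(1))
    return d,w
def down(yaw): # tool z down; yaw of tool x
    return Ro.from_euler('z',yaw,degrees=True)*Ro.from_euler('x',180,degrees=True)
E
python3 - <<'E'
from h import *
d=r.get_image("wrist"); o,v=ray(d,(d["cx"],d["cy"])); p,R=pose()
print("cam in tool",R.inv().apply(o-p), "axis",R.inv().apply(v)); print("tool axes world",R.as_matrix().round(3))
f,cx,cy,Rc,t=cam(d); print((R.inv().as_matrix()@Rc.T).round(3))
d=r.get_image("top")
for uv in [(94,182),(171,166),(175,186),(101,203)]: print(dep(d,uv))
E
```

```text
cam in tool [ 0.06647629 -0.00043118  0.03171277] axis [-2.60115037e-01 -7.03783554e-04  9.65577378e-01]
tool axes world [[-0.944  0.329 -0.   ]
 [ 0.329  0.944 -0.   ]
 [ 0.    -0.    -1.   ]]
[[ 0.    -0.966 -0.26 ]
 [ 1.     0.001 -0.001]
 [ 0.001 -0.26   0.966]]
[0.54397032 0.43507487 0.04475633]
[0.59092681 0.22422218 0.04083469]
[0.54065293 0.21784775 0.00606719]
[ 0.49300138  0.43024076 -0.00378455]
```

```bash
cat >> h.py <<'E'
def standrot(psi,alpha=0):
    "tool z into plate, tool x downslope rotated by alpha about plate normal (anticlockwise seen from above plate), psi deg yaw of upslope"
    c,s=np.cos(np.radians(psi)),np.sin(np.radians(psi))
    up=np.array([c*np.cos(np.pi/6),s*np.cos(np.pi/6),.5]); n=np.array([-.5*c,-.5*s,np.cos(np.pi/6)])
    X=-up; Z=-n; Y=np.cross(Z,X)
    return Ro.from_rotvec(np.radians(alpha)*n)*Ro.from_matrix(np.c_[X,Y,Z]), n, up
E
python3 - <<'E'
from h import *
R,n,up=standrot(13.4); plan(np.array([.531,.323,.04])+.275*n,R)
E
```

```text
from [0.2135 0.6139 0.4047] shift cm [-27.95 -24.45  12.66] rotvec [-0.149 -0.509 -0.555] dist 39.2 ang 44.0
```

Emit:
drive_tool(commands=[-28, -24.5, 12.7, -0.149, -0.509, -0.555, 1, -28, -24.5, 12.7, -0.149, -0.509, -0.555, 1, -28, -24.5, 12.7, -0.149, -0.509, -0.555, 1, -28, -24.5, 12.7, -0.149, -0.509, -0.555, 1, -28, -24.5, 12.7, -0.149, -0.509, -0.555, 1, -28, -24.5, 12.7, -0.149, -0.509, -0.555, 1, -28, -24.5, 12.7, -0.149, -0.509, -0.555, 1, -28, -24.5, 12.7, -0.149, -0.509, -0.555, 1, -28, -24.5, 12.7, -0.149, -0.509, -0.555, 1, -28, -24.5, 12.7, -0.149, -0.509, -0.555, 1])

```text
t: 1.93
ee_pos: [0.3962, 0.2984, 0.2862]
tool_rot: [-179.3, 29.5, -167.0]
force: [-0.3, 0.2, 0.4]
gripper_width: 0.0853
```

```bash
python3 - <<'E'
from h import *
d=r.get_image("wrist"); save(d,"pics/w1.png",None,1.5)
print(r.observe()["joint_positions"].round(1),r.observe()["ee_pos"])
for n in ["specimen","label","round_mount","bar_mount","stand"]:
    for k in r.spot_point("wrist",n)[:3]: print(n,k["score"],k["location"],dep(d,k["location"]).round(4))
    for k in r.recognise("wrist",n)[:2]: print("   ",k)
E
```

```text
[-61.4  31.7  26.  124.4  68.9   1.2  -7.8] [0.39682915 0.29913707 0.2867807 ]
specimen 0.75 [258.1, 189.8] [0.5319 0.3254 0.0382]
    {'bbox': [243.9, 176.6, 273.5, 209.3], 'score': 0.93}
label 0.75 [255.8, 178.3] [0.5285 0.3221 0.0257]
round_mount 0.77 [191.0, 189.9] [0.5481 0.2607 0.0374]
    {'bbox': [174.5, 176.5, 204.4, 206.3], 'score': 0.71}
bar_mount 0.95 [328.3, 190.0] [0.516  0.3923 0.0386]
    {'bbox': [313.1, 177.8, 346.1, 207.2], 'score': 0.98}
stand 0.84 [259.8, 193.8] [0.5353 0.3279 0.0398]
    {'bbox': [149.1, 147.2, 375.3, 223.4], 'score': 0.62}
    {'bbox': [313.8, 174.8, 346.0, 210.3], 'score': 0.26}
```

View pics/w1.png

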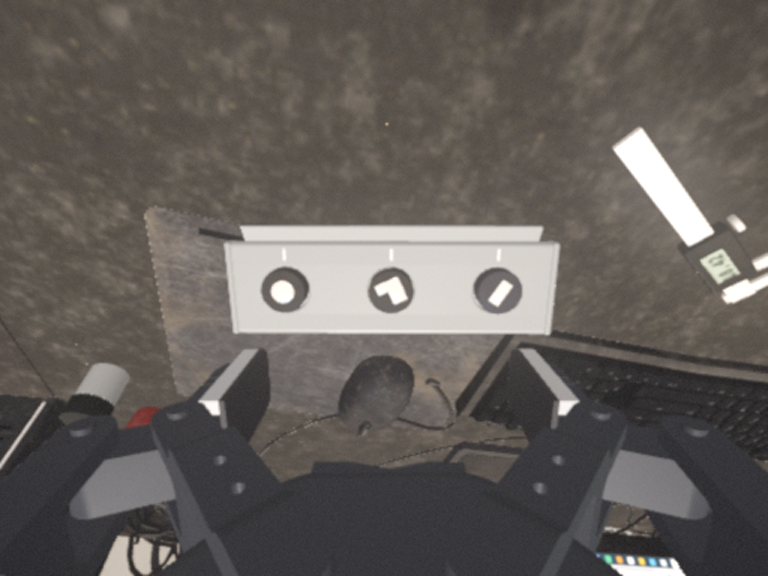

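```bash
python3 - <<'E'
from h import *
d=r.get_image("wrist"); save(d,"pics/w2.png",(230,165,290,215),10)
f,cx,cy,Rc,t=cam(d)
# fit plate plane from depth
import numpy as np
pts=[]
for u in range(158,368,3):
  for v in range(166,218,3):
    pts.append(dep(d,(u,v)))
pts=np.array(pts)
best=None
rng=np.random.default_rng(0)
for _ in range(500):
    a=pts[rng.choice(len(pts),3,replace=False)]; nn=np.cross(a[1]-a[0],a[2]-a[0]); nn/=np.linalg.norm(nn)
    e=abs((pts-a[0])@nn); k=(e<.0015).sum()
    if best is None or k>best[0]: best=(k,e<.0015)
P=pts[best[1]]; c=P.mean(0); nn=np.linalg.svd(P-c)[2][2]; nn*=np.sign(nn[2])
print(best[0],len(pts),c,nn,"tilt",np.degrees(np.arccos(nn[2])),"yaw",np.degrees(np.arctan2(-nn[1],-nn[0])))
# corners of plate on plane (guess px)
for uv in [(151,162),(371,162),(157,222),(366,222),(255,189)]:
    o,v=ray(d,uv); print(uv,(o+v*(((c-o)@nn)/(v@nn))).round(4))
E
```

```text
914 1260 [0.53950005 0.33822059 0.03125486] [-0.48619729 -0.11148082  0.86670884] tilt 29.921590735481864 yaw 12.914194674040418
(151, 162) [0.5385 0.2273 0.0164]
(371, 162) [0.4874 0.4425 0.0154]
(157, 222) [0.5927 0.24   0.0485]
(366, 222) [0.5412 0.4571 0.0475]
(255, 189) [0.5379 0.3346 0.0299]
```

View pics/w2.png

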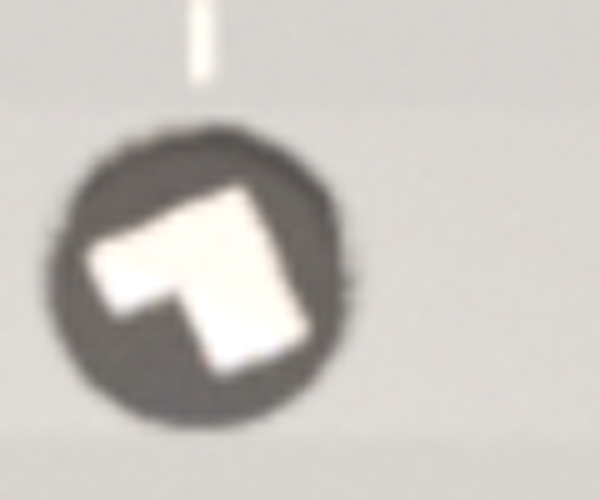

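```bash
python3 - <<'E'
from h import *
d=r.get_image("wrist"); g=cv2.cvtColor(d["img"],cv2.COLOR_RGB2GRAY)
sub=g[165:215,230:290]
big=cv2.resize(sub,None,fx=8,fy=8,interpolation=cv2.INTER_CUBIC)
# dark blob
_,b=cv2.threshold(big,160,255,cv2.THRESH_BINARY_INV)
cs,h=cv2.findContours(b,cv2.RETR_CCOMP,cv2.CHAIN_APPROX_NONE)
i=max(range(len(cs)),key=lambda k:cv2.contourArea(cs[k])); C=cs[i]
el=cv2.fitEllipse(C); print("disc",el,cv2.contourArea(C))
j=[k for k in range(len(cs)) if h[0][k][3]==i]; L=max((cs[k] for k in j),key=cv2.contourArea)
ap=cv2.approxPolyDP(L,12,True)[:,0]; print(len(ap))
px=lambda p:(230+(p[0]+.5)/8-.5,165+(p[1]+.5)/8-.5)
n=np.array([-.4868,-.1133,.866]); n/=np.linalg.norm(n); c=np.array([.5395,.3382,.03125])
up=np.array([0,0,1])-n[2]*n; up/=np.linalg.norm(up); y=np.cross(n,up)
def onp(uv,h):
    o,v=ray(d,uv); return o+v*(((c+n*h-o)@n)/(v@n))
V=np.array([onp(px(p),.011) for p in ap]); q=np.c_[(V-c)@up,(V-c)@y]*1000
print(q.round(1)); 
for a,b2 in zip(q,np.roll(q,-1,0)):
    e=b2-a; print(np.hypot(*e).round(1),np.degrees(np.arctan2(e[1],e[0])).round(1))
print("disc centre top plane",onp(px(el[0]),.011), "px",px(el[0]), "psi",np.degrees(np.arctan2(up[1],up[0])))
ce=onp(px(el[0]),.011)
k=r.spot_point("wrist","label")[0]; l=onp(k["location"],.003); print("label",l, [(l-ce)@up,(l-ce)@y])
# disc contour radius
W=np.array([onp(px(p),.011) for p in C[:,0]]); x,yy=(W-c)@up,(W-c)@y
print("extent",x.min(),x.max(),yy.min(),yy.max())
E
```

```text
disc ((162.75335693359375, 221.51222229003906), (240.42198181152344, 244.19638061523438), 25.478679656982422) 46098.5
6
[[ -4.7 -19.7]
 [-11.4  -4.7]
 [  3.4   2.6]
 [  8.   -7.2]
 [  0.3 -11.2]
 [  1.8 -17.1]]
16.4 114.1
16.5 26.1
10.8 -64.6
8.6 -152.5
6.2 -76.3
7.0 -158.8
disc centre top plane [0.53432768 0.32832647 0.03975135] px (249.90666961669922, 192.25152778625488) psi 13.102019938900408
label [0.52634451 0.32095101 0.02506207] [np.float64(-0.015525002507941435), np.float64(-0.0053737983181944655)]
extent -0.017538449880762058 0.01377847919883916 -0.023576202965315665 0.006508962122161902
```

```bash
python3 - <<'E'
from h import *
for i in range(4):
    s=r.observe(); print(s["t"],s["ee_pos"],s["tool_rot"],s["joint_positions"].round(2),s["dq"].round(2))
    d=r.get_image("wrist"); print(ray(d,(0,0))[0], d["tvec"])
    q=r.spot_point("wrist","specimen")[:1]; print(q, dep(d,q[0]["location"]))
E
```

```text
2.6333 [0.39410231 0.30458009 0.287186  ] [-179.78761904   29.64670044 -166.59689962] [-61.8   31.65  25.68 124.27  67.93   1.11  -6.96] [ 0.17  0.08  0.16  0.02  0.12 -0.03  0.  ]
[0.35250714 0.29472579 0.2270913 ] [-0.20457491 -0.45247233 -0.12693674]
[{'location': [251.7, 188.5], 'score': 0.58}] [0.53109647 0.32886498 0.0375271 ]
2.7333 [0.39423365 0.30438642 0.28715395] [-179.78059934   29.64436767 -166.61788956] [-61.78  31.65  25.68 124.27  67.94   1.1   -6.97] [ 0.06  0.03 -0.03 -0.07  0.02  0.06 -0.09]
[0.35261536 0.29454632 0.22706109] [-0.20450844 -0.45246381 -0.12690418]
[{'location': [249.6, 188.1], 'score': 0.65}] [0.53123186 0.3264645  0.03741868]
2.8333 [0.39428898 0.30430897 0.28715066] [-179.77854498   29.64450425 -166.62654435] [-61.77  31.65  25.69 124.27  67.95   1.1   -6.98] [ 0.01 -0.07  0.1  -0.01  0.05  0.02 -0.13]
[0.35267388 0.29446063 0.22704393] [-0.2044799  -0.45246075 -0.12689412]
[{'location': [251.5, 189.2], 'score': 0.89}] [0.53126908 0.32827864 0.03851757]
2.9333 [0.3943089  0.30427676 0.28713149] [-179.77893873   29.64166934 -166.6300146 ] [-61.76  31.65  25.68 124.27  67.95   1.1   -6.98] [ 0.1   0.01 -0.1   0.03 -0.01 -0.05  0.07]
[0.35269815 0.29442997 0.22703629] [-0.20446966 -0.45246069 -0.12689344]
[{'location': [251.4, 188.7], 'score': 0.79}] [0.53113985 0.32808552 0.03798646]
```

```bash
python3 - <<'E'
from h import *
R,n,up=standrot(13.1,25.7); T=np.array([.5343,.3283,.0403]); plan(T+.215*n,R)
E
```

```text
from [0.3943 0.3043 0.2871] shift cm [ 0.02 -0.82  6.97] rotvec [-0.    -0.006 -0.444] dist 7.0 ang 25.5
```

Emit:
drive_tool(commands=[0, -0.4, 3.5, 0, 0, -0.1, 0.2, 0, -0.8, 7, 0, 0, -0.2, 0.2, 0, -0.8, 7, 0, 0, -0.3, 0.2, 0, -0.8, 7, 0, 0, -0.444, 0.2, 0, -0.8, 7, 0, 0, -0.444, 0.2, 0, -0.8, 7, 0, 0, -0.444, 0.2, 0, -0.8, 7, 0, 0, -0.444, 0.2, 0, -0.8, 7, 0, 0, -0.444, 0.2])

```text
t: 3.7
ee_pos: [0.43, 0.304, 0.2262]
tool_rot: [-166.1, 26.4, -138.1]
force: [1.4, 0.8, 0.4]
gripper_width: 0.0516
```

```bash
python3 - <<'E'
from h import *
d=r.get_image("wrist"); save(d,"pics/w3.png",None,1.5)
s=r.observe();print(s["t"],s["joint_positions"].round(1),s["dq"].round(1),s["gripper_width"])
R,n,up=standrot(13.1,25.7); T=np.array([.5343,.3283,.0403]); plan(T+.215*n,R)
for nm in ["specimen","label","round_mount","bar_mount","stand"]:
    for k in r.spot_point("wrist",nm)[:3]: print(nm,k["score"],k["location"],dep(d,k["location"]).round(4))
E
```

```text
3.75 [-43.5  37.8   3.8 122.  119.1  12.8 -29.5] [-0.7 -0.4  0.2  0.   0.1  0.1  0.2] 0.05121762094497282
from [0.4299 0.3042 0.2264] shift cm [ 0.03 -0.01 -0.02] rotvec [ 0.001 -0.007 -0.003] dist 0.0 ang 0.4
specimen 0.65 [258.3, 211.2] [0.5315 0.3259 0.0375]
label 0.57 [257.5, 193.2] [0.5305 0.3204 0.0228]
round_mount 0.68 [174.3, 171.8] [0.5459 0.2614 0.037 ]
```

View pics/w3.png

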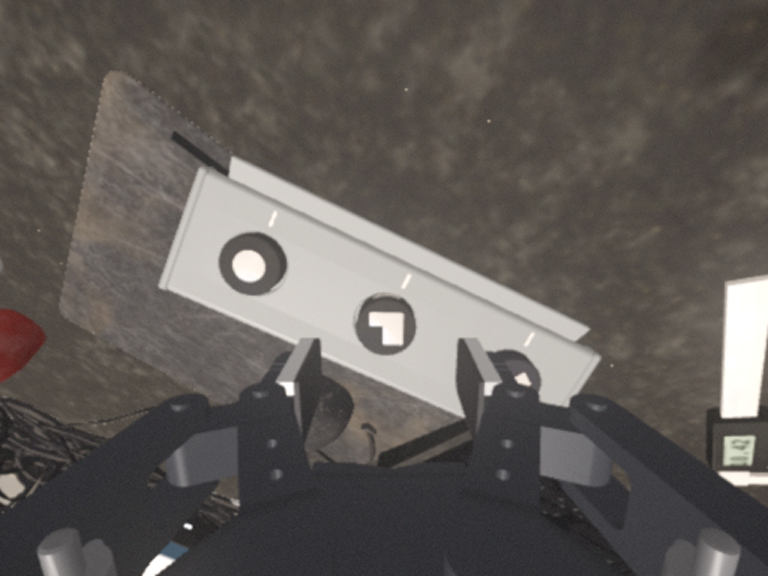

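```bash
cat > meas.py <<'E'
from h import *
def meas(d,box,n,c,h=.011,th=150,sc=8):
    g=cv2.cvtColor(d["img"],cv2.COLOR_RGB2GRAY)[box[1]:box[3],box[0]:box[2]]
    big=cv2.resize(g,None,fx=sc,fy=sc,interpolation=cv2.INTER_CUBIC)
    _,b=cv2.threshold(big,th,255,cv2.THRESH_BINARY_INV)
    cs,hh=cv2.findContours(b,cv2.RETR_CCOMP,cv2.CHAIN_APPROX_NONE)
    i=max(range(len(cs)),key=lambda k:cv2.contourArea(cs[k]))
    j=[k for k in range(len(cs)) if hh[0][k][3]==i]; L=max((cs[k] for k in j),key=cv2.contourArea)
    up=np.array([0,0,1])-n[2]*n; up/=np.linalg.norm(up); y=np.cross(n,up)
    px=lambda p:(box[0]+(p[0]+.5)/sc-.5,box[1]+(p[1]+.5)/sc-.5)
    def onp(uv,h):
        o,v=ray(d,uv); return o+v*(((c+n*h-o)@n)/(v@n))
    def un(C): 
        W=np.array([onp(px(p),h) for p in C]); return W
    W=un(C:=cs[i][:,0]); q=np.c_[(W-c)@up,(W-c)@y].astype(np.float32)*1000
    (cc,rad)=cv2.minEnclosingCircle(q); el=cv2.fitEllipse(q)
    print("circle",cc,rad,"ellipse",el, "world",c+n*h+up*el[0][0]/1000+y*el[0][1]/1000)
    ap=cv2.approxPolyDP(L,1.5*sc,True)[:,0]; V=un(ap); ql=np.c_[(V-c)@up,(V-c)@y]*1000
    for a,b2 in zip(ql,np.roll(ql,-1,0)):
        e=b2-a; print("  ",a.round(1),np.hypot(*e).round(1),np.degrees(np.arctan2(e[1],e[0])).round(1))
E
python3 - <<'E'
from meas import *
d=r.get_image("wrist"); R,n,up=standrot(13.1)
c=np.array([.5343,.3283,.0403])-.011*n
meas(d,(222,186,292,246),n,c)
# plane check: depth of plate near
f,cx,cy,Rc,t=cam(d)
pts=np.array([dep(d,(u,v)) for u in range(140,380,4) for v in range(120,260,4)]); e=(pts-c)@n
print("plate offset med mm",np.median(e[abs(e)<.004])*1000)
p,Rt=pose()
z=d["z_map"]
for u,v in [(190,258),(196,254),(319,258),(313,254),(322,262),(208,232),(310,232)]: print((u,v),Rt.inv().apply(dep(d,(u,v))-p).round(4))
save(d,"pics/w4.png",(180,180,340,280),5)
E
```

```text
circle (-0.4228200912475586, -1.3638501167297363) 16.20823860168457 ellipse ((-0.3084668219089508, -1.037833571434021), (29.88371467590332, 31.66498565673828), 119.43574523925781) world [0.53427504 0.32722863 0.04014577]
   [ -2.4 -11.3] 16.6 115.7
   [-9.6  3.7] 16.5 25.9
   [ 5.3 10.9] 9.6 -63.1
   [9.6 2.3] 9.1 -149.3
   [ 1.8 -2.3] 6.5 -75.6
   [ 3.4 -8.6] 6.4 -155.1
plate offset med mm -0.4738052892588247
(190, 258) [ 0.0106 -0.0286  0.1327]
(196, 254) [ 0.0121 -0.0261  0.1334]
(319, 258) [0.0103 0.0264 0.1334]
(313, 254) [0.0067 0.0261 0.1436]
(322, 262) [0.0082 0.0279 0.1337]
(208, 232) [ 0.0125 -0.0252  0.1559]
(310, 232) [0.012  0.0269 0.1572]
```

View pics/w4.png

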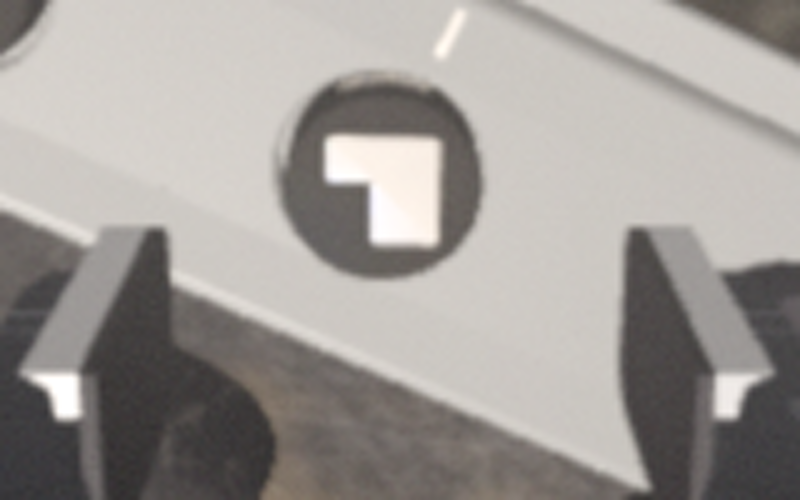

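Emit:
drive_tool(commands=[0, -0.1, 1.5, 0, 0, 0, 0.2, 0, -0.15, 3, 0, 0, 0, 0.1, 0, -0.15, 3, 0, 0, 0, 0.1, 0, -0.15, 3, 0, 0, 0, 0.1, 0, -0.15, 3, 0, 0, 0, 0.1])

```text
t: 4.47
ee_pos: [0.4449, 0.3064, 0.2009]
tool_rot: [-166.1, 26.4, -138.0]
force: [0.5, -0.4, 0.4]
gripper_width: 0.047
```

```bash
python3 - <<'E'
from meas import *
d=r.get_image("wrist"); R,n,up=standrot(13.1)
save(d,"pics/w5.png",(160,180,360,320),4)
c=np.array([.5343,.3283,.0403])-.011*n
s=r.observe();print(s["t"],s["gripper_width"])
meas(d,(220,195,294,262),n,c)
R2,n,up=standrot(13.1,25.7);plan(c+.011*n+.185*n,R2)
p,Rt=pose()
for v in range(214,236,2): print(v,[Rt.inv().apply(dep(d,(u,v))-p).round(4) for u in (206,311)])
E
```

```text
4.5167 0.04665378441134859
circle (-0.6762692928314209, -1.6770238876342773) 16.461807250976562 ellipse ((-0.5469115972518921, -1.1713526248931885), (30.0371150970459, 32.149959564208984), 122.04551696777344) world [0.53410418 0.32705178 0.04002654]
   [ -2.5 -11.2] 16.4 116.3
   [-9.8  3.5] 16.4 26.1
   [ 5.  10.8] 9.9 -63.3
   [9.4 2. ] 8.8 -152.4
   [ 1.6 -2.1] 6.5 -74.7
   [ 3.3 -8.4] 6.4 -154.3
from [0.4448 0.3066 0.2011] shift cm [0.02 0.11 0.03] rotvec [ 0.002 -0.006 -0.   ] dist 0.1 ang 0.3
214 [array([ 0.0083, -0.0342,  0.1958]), array([0.0077, 0.0352, 0.1978])]
216 [array([ 0.0064, -0.0345,  0.1972]), array([0.0064, 0.0352, 0.1974])]
218 [array([ 0.0054, -0.0343,  0.196 ]), array([0.0054, 0.035 , 0.1962])]
220 [array([ 0.0041, -0.0344,  0.1959]), array([0.0038, 0.0352, 0.1968])]
222 [array([ 0.0023, -0.0347,  0.1968]), array([0.0024, 0.0353, 0.1967])]
224 [array([ 0.0012, -0.0345,  0.1959]), array([0.0006, 0.0355, 0.1976])]
226 [array([ 0.0122, -0.0281,  0.1655]), array([0.0129, 0.0286, 0.164 ])]
228 [array([ 0.0124, -0.0274,  0.1622]), array([0.0127, 0.0281, 0.1617])]
230 [array([ 0.0122, -0.027 ,  0.1599]), array([0.0127, 0.0276, 0.1589])]
232 [array([ 0.0125, -0.0264,  0.1568]), array([0.0123, 0.0273, 0.1574])]
234 [array([ 0.0125, -0.0259,  0.1542]), array([0.0125, 0.0267, 0.1543])]
```

View pics/w5.png

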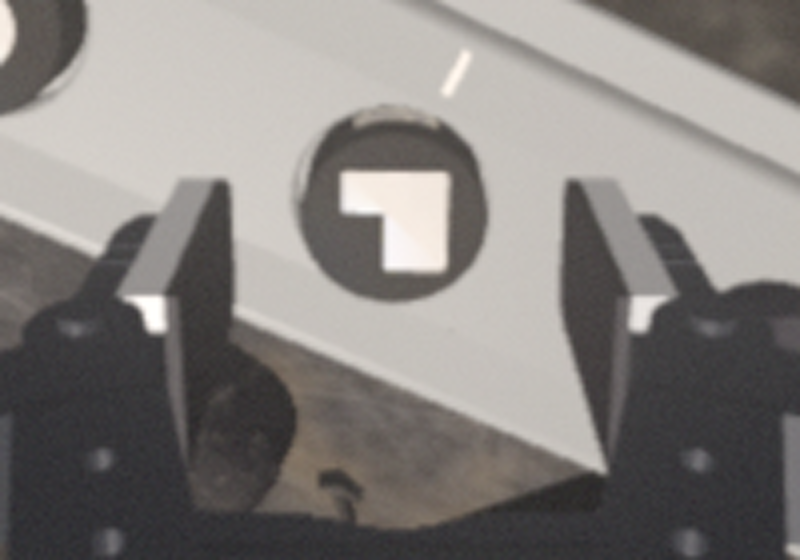

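Emit:
drive_tool(commands=[0, -0.05, 0.8, 0, 0, 0, 0.1, 0, -0.05, 1.6, 0, 0, 0, 0.1, 0, -0.05, 2.4, 0, 0, 0, 0.1, 0, -0.05, 2.4, 0, 0, 0, 0.1, 0, -0.05, 2.4, 0, 0, 0, 0.1])

```text
t: 4.93
ee_pos: [0.4573, 0.3086, 0.1792]
tool_rot: [-166.1, 26.4, -138.0]
force: [0.1, -0.6, 0.1]
gripper_width: 0.0466
```

```bash
python3 - <<'E'
from meas import *
d=r.get_image("wrist"); R,n,up=standrot(13.1)
save(d,"pics/w6.png",(160,180,360,320),4)
s=r.observe();print(s["t"],s["gripper_width"],s["force"])
p,Rt=pose()
for v in range(218,250,2): print(v,[Rt.inv().apply(dep(d,(u,v))-p).round(4) for u in (206,311,330)])
E
```

```text
4.9833 0.04675768814733597 [0.58681536 1.20270929 0.92474361]
218 [array([ 0.014 , -0.0291,  0.172 ]), array([0.014 , 0.0302, 0.1721]), array([0.0137, 0.0412, 0.1731])]
220 [array([ 0.0129, -0.0291,  0.1716]), array([0.0126, 0.0304, 0.1727]), array([0.0123, 0.0414, 0.1736])]
222 [array([ 0.0118, -0.0291,  0.1715]), array([0.0116, 0.0304, 0.1723]), array([0.0116, 0.0411, 0.1721])]
224 [array([ 0.0108, -0.0291,  0.1709]), array([0.0107, 0.0302, 0.1714]), array([0.0109, 0.0409, 0.171 ])]
226 [array([ 0.0124, -0.0277,  0.1641]), array([0.0124, 0.0288, 0.1641]), array([0.0095, 0.041 , 0.1714])]
228 [array([ 0.0118, -0.0275,  0.1628]), array([0.0127, 0.0281, 0.1607]), array([0.0079, 0.0414, 0.1722])]
230 [array([ 0.0125, -0.0266,  0.1584]), array([0.0125, 0.0277, 0.1585]), array([0.0072, 0.0412, 0.1712])]
232 [array([ 0.0126, -0.026 ,  0.1556]), array([0.0119, 0.0275, 0.1574]), array([0.006 , 0.0412, 0.1709])]
234 [array([ 0.0125, -0.0256,  0.1534]), array([0.0123, 0.0268, 0.154 ]), array([0.0048, 0.0413, 0.171 ])]
236 [array([ 0.0122, -0.0253,  0.1516]), array([0.0121, 0.0265, 0.1521]), array([0.003 , 0.0417, 0.1723])]
238 [array([ 0.0119, -0.0249,  0.1499]), array([0.0124, 0.0259, 0.1489]), array([0.002 , 0.0416, 0.1716])]
240 [array([ 0.0123, -0.0244,  0.1469]), array([0.0124, 0.0255, 0.1468]), array([0.0084, 0.037 , 0.1554])]
242 [array([ 0.0123, -0.0239,  0.1446]), array([0.0126, 0.025 , 0.1442]), array([0.0086, 0.0363, 0.1527])]
244 [array([ 0.0124, -0.0235,  0.1424]), array([0.0122, 0.0248, 0.143 ]), array([0.0081, 0.036 , 0.1514])]
246 [array([ 0.0116, -0.0234,  0.142 ]), array([0.0121, 0.0244, 0.1411]), array([0.008 , 0.0355, 0.1493])]
248 [array([ 0.0123, -0.0228,  0.1386]), array([0.0119, 0.0241, 0.1395]), array([0.0084, 0.0347, 0.1465])]
```

View pics/w6.png

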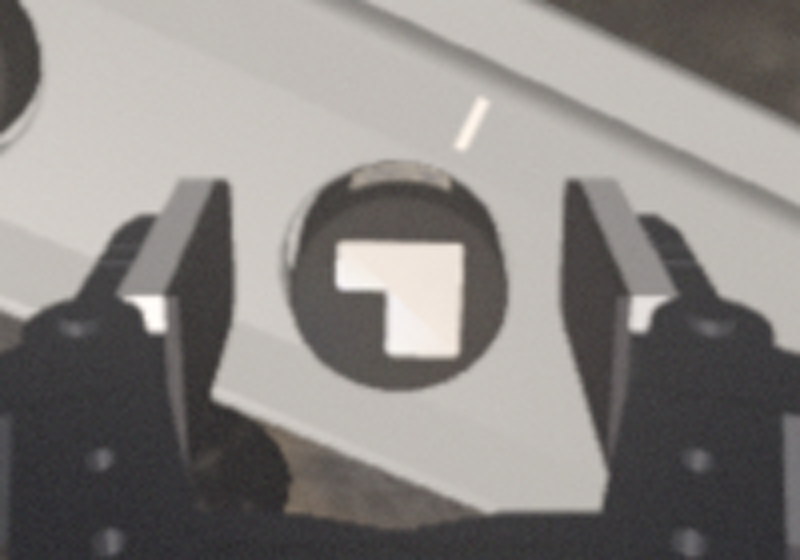

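Emit:
drive_tool(commands=[0, 0, 0, 0, 0, 0, -0.2, 0, 0, 0, 0, 0, 0, -0.4, 0, 0, 0, 0, 0, 0, -0.5, 0, 0, 0, 0, 0, 0, -0.6, 0, 0, 0, 0, 0, 0, -0.6, 0, 0, 0, 0, 0, 0, -0.6], force=35)

```text
t: 5.48
ee_pos: [0.4566, 0.3081, 0.1811]
tool_rot: [-166.0, 26.5, -138.0]
force: [-7.0, -2.8, 13.4]
gripper_width: 0.0284
```

```bash
python3 - <<'E'
from meas import *
d=r.get_image("wrist")
save(d,"pics/w7.png",(160,180,360,320),4)
s=r.observe();print(s["t"],s["gripper_width"],s["force"],s["ee_pos"])
p,Rt=pose()
for v in range(218,240,2): print(v,[Rt.inv().apply(dep(d,(u,v))-p).round(4) for u in (218,300)])
E
```

```text
5.5333 0.028354218377951698 [-7.27710375 -2.82171488 13.78691455] [0.45663345 0.30815137 0.18111142]
218 [array([ 0.0135, -0.0227,  0.1737]), array([0.0136, 0.0241, 0.1735])]
220 [array([ 0.0122, -0.0228,  0.1739]), array([0.0125, 0.0242, 0.1733])]
222 [array([ 0.0109, -0.0229,  0.1741]), array([0.0113, 0.0242, 0.1732])]
224 [array([0.0667, 0.0007, 0.0311]), array([0.0101, 0.0242, 0.1731])]
226 [array([ 0.0088, -0.0228,  0.1732]), array([0.0088, 0.0243, 0.1732])]
228 [array([ 0.007 , -0.0231,  0.1744]), array([0.0076, 0.0244, 0.1732])]
230 [array([ 0.0061, -0.023 ,  0.1738]), array([0.0063, 0.0244, 0.1732])]
232 [array([ 0.0124, -0.0201,  0.1563]), array([0.0086, 0.0231, 0.1651])]
234 [array([ 0.0124, -0.0198,  0.1538]), array([0.0083, 0.0228, 0.1632])]
236 [array([ 0.0126, -0.0193,  0.151 ]), array([0.0124, 0.0209, 0.1514])]
238 [array([ 0.0123, -0.0191,  0.1494]), array([0.0124, 0.0206, 0.1493])]
```

View pics/w7.png

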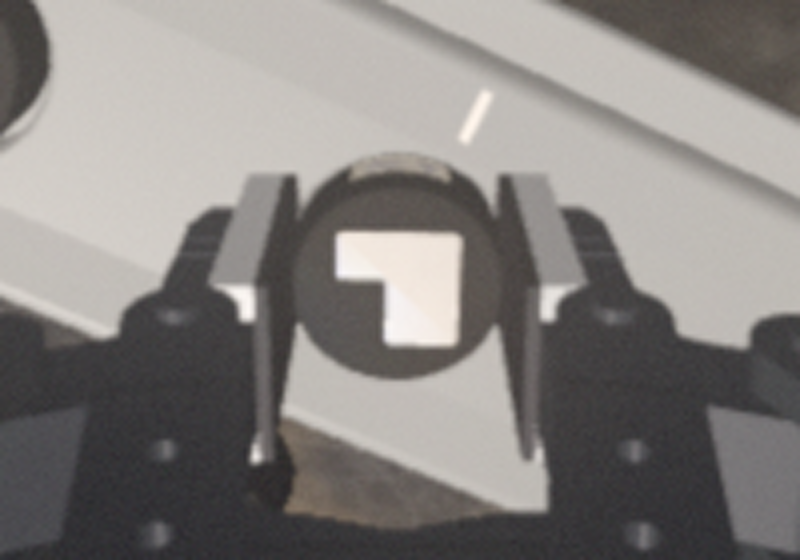

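Emit:
drive_tool(commands=[0, 0, -0.7, 0, 0, 0, -0.6, 0, 0, -1.7, 0, 0, 0, -0.6, 0, 0, -3.5, 0, 0, 0, -0.6, 0, 0, -6, 0, 0, 0, -0.6, 0, 0, -9, 0, 0, 0, -0.6, 0, 0, -9, 0, 0, 0, -0.6, 0, 0, -9, 0, 0, 0, -0.6])

```text
t: 6.12
ee_pos: [0.4127, 0.2996, 0.2594]
tool_rot: [-166.1, 26.6, -137.8]
force: [0.2, 1.6, -0.1]
gripper_width: 0.0283
```

```bash
python3 - <<'E'
from meas import *
d=r.get_image("wrist")
save(d,"pics/w8.png",None,1.5)
s=r.observe();print(s["t"],s["gripper_width"],s["force"],s["ee_pos"],s["tool_rot"],s["joint_positions"].round(1))
p,Rt=pose()
for uv in [(259,230),(265,256),(245,260),(270,262)]: print(uv,Rt.inv().apply(dep(d,uv)-p).round(4))
t=r.get_image("top"); save(t,"pics/t2.png",(230,110,422,250),4)
E
```

```text
6.1667 0.028514493582549462 [-0.14598693 -0.61613298 -0.56104267] [0.41320001 0.2992463  0.25847045] [-166.07291794   26.48896198 -137.87690939] [-49.7  33.8  11.3 123.6 113.6   8.1 -24.9]
(259, 230) [0.0102 0.0011 0.1618]
(265, 256) [-0.0051  0.0045  0.1617]
(245, 260) [-0.008  -0.0066  0.1624]
(270, 262) [-0.0089  0.0073  0.1618]
```

View pics/w8.png

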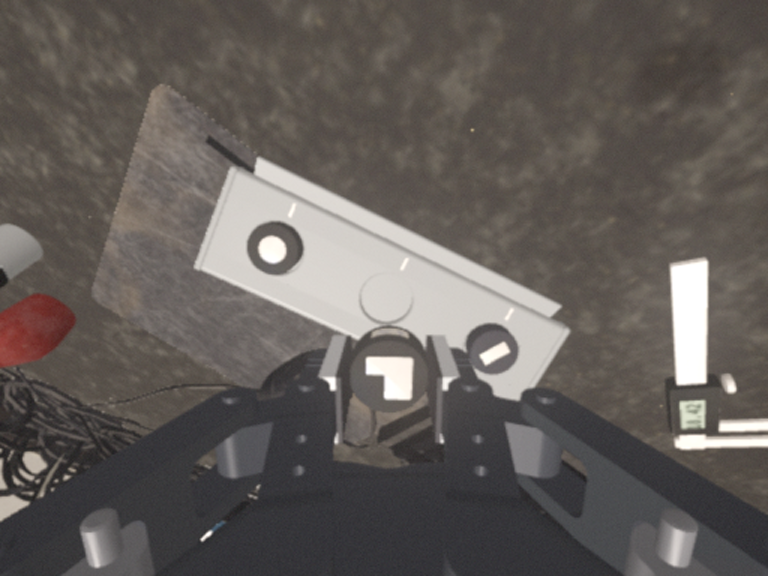

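View pics/t2.png

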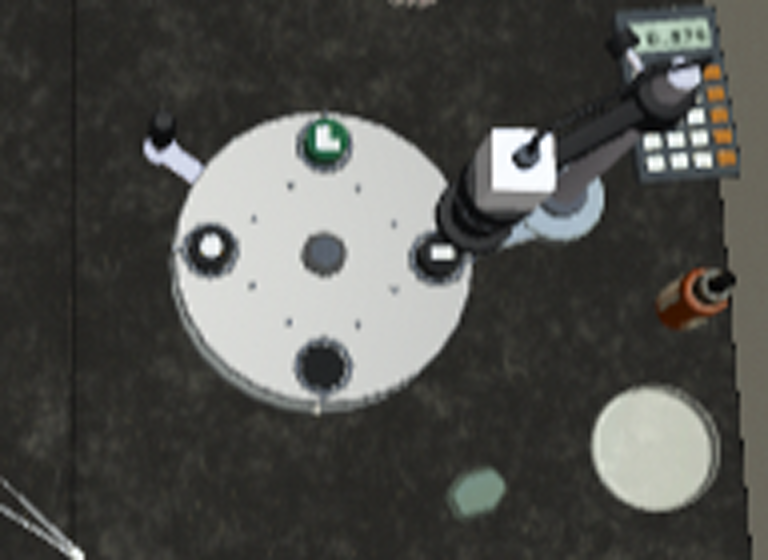

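```bash
cat > tf.py <<'E'
from h import *
from functools import lru_cache
def camtool(d,pose_):
    p,R=pose_
    f,cx,cy,Rc,t=cam(d); o=R.inv().apply(-Rc.T@t-p); M=R.inv().as_matrix()@Rc.T
    return f,cx,cy,o,M
def ptool(ct,uv,z):
    f,cx,cy,o,M=ct; v=M@np.array([(uv[0]-cx)/f,(uv[1]-cy)/f,1]); return o+v*(z-o[2])/v[2]
E
python3 - <<'E'
from tf import *
d=r.get_image("wrist"); ct=camtool(d,pose())
im=cv2.imread("pics/w7.png",0)
print(im[340:400:4,398], im[150:260:4,360],im[280,270:330:4],im[280,470:530:4])
px=lambda x,y:(160+(x+.5)/4-.5,180+(y+.5)/4-.5)
for q in [(398,380),(398,185),(398,190),(295,283),(500,283),(335,232),(462,232),(462,347),(387,347),(350,368),(440,371)]:
    print(q,(ptool(ct,px(*q),.1618)*1000).round(1))
E
```

```text
[235 187 118  87  87  85  86  87  87  91 147 187 190 188 188] [195 191 174 156 157 159 150 106  72  71  71  78  84  88  88  88  90  88
  89  93 137 226 234 233 233 234 237 239] [63 65 60 64 66 71 81 85 90 90 91 90 91 89 91] [86 88 85 85 85 86 86 81 77 72 71 70 74 70 69]
(398, 380) [-16.2   1.1 161.8]
(398, 185) [ 13.    1.1 161.8]
(398, 190) [ 12.3   1.1 161.8]
(295, 283) [ -1.3 -12.9 161.8]
(500, 283) [ -1.2  15.  161.8]
(335, 232) [  6.3  -7.4 161.8]
(462, 232) [  6.3   9.7 161.8]
(462, 347) [-11.   10.  161.8]
(387, 347) [-11.   -0.4 161.8]
(350, 368) [-14.3  -5.5 161.8]
(440, 371) [-14.7   7.  161.8]
```

```bash
python3 - <<'E'
from h import *
plan([.46,.12,.33],down(195))
E
```

```text
from [0.4138 0.2987 0.2574] shift cm [  4.42 -18.36  -6.06] rotvec [-0.126  0.505  0.405] dist 19.8 ang 37.8
```

Emit:
drive_tool(commands=[0.6, -2.6, -2, -0.02, 0.07, 0.05, -0.6, 1.3, -5.2, -4, -0.04, 0.14, 0.11, -0.6, 2, -8, -6, -0.06, 0.22, 0.18, -0.6, 2.8, -12, -6, -0.08, 0.31, 0.25, -0.6, 3.6, -15, -6, -0.1, 0.4, 0.32, -0.6, 4.4, -18.4, -6, -0.126, 0.505, 0.405, -0.6, 4.4, -18.4, -6, -0.126, 0.505, 0.405, -0.6, 4.4, -18.4, -6, -0.126, 0.505, 0.405, -0.6])

```text
t: 6.93
ee_pos: [0.4534, 0.1502, 0.3182]
tool_rot: [-176.6, 8.8, -158.4]
force: [2.9, -1.4, -0.9]
gripper_width: 0.0281
```

```bash
python3 - <<'E'
from h import *
s=r.observe();print(s["t"],s["gripper_width"],s["ee_pos"],s["tool_rot"],s["joint_positions"].round(1),s["dq"].round(1))
plan([.496,-.162,.325],down(178))
E
```

```text
6.9333 0.028141058763015807 [0.45341021 0.15016473 0.31824453] [-176.59212478    8.83016936 -158.41782435] [ -1.7  28.1 -28.7 117.9  33.3  32.6  57.2] [ 113.1   -1.   -73.4  -25.6 -104.6   79.   107.4]
from [0.4534 0.1502 0.3182] shift cm [  7.33 -30.65  -0.  ] rotvec [-0.027  0.164  0.406] dist 31.5 ang 25.1
```

Emit:
drive_tool(commands=[0, 0, 0, 0, 0, 0, -0.6, 0, 0, 0, 0, 0, 0, -0.6, 0, 0, 0, 0, 0, 0, -0.6])

```text
t: 7.18
ee_pos: [0.4541, 0.1494, 0.3179]
tool_rot: [-176.3, 9.2, -158.6]
force: [-0.5, 0.8, -0.1]
gripper_width: 0.028
```

```bash
python3 - <<'E'
from h import *
s=r.observe();print(s["t"],s["gripper_width"],s["ee_pos"],s["tool_rot"],s["joint_positions"].round(1),s["dq"].round(1))
plan([.496,-.162,.325],down(178))
E
```

```text
7.1833 0.02799854651193826 [0.45408029 0.14937417 0.31792288] [-176.32004808    9.15984329 -158.58015424] [ -2.   28.1 -28.2 118.   33.8  32.3  56.7] [-5.4 -0.3 -0.5  0.7 -0.2  0.1  0.4]
from [0.4541 0.1494 0.3179] shift cm [  7.26 -30.58   0.07] rotvec [-0.031  0.171  0.403] dist 31.4 ang 25.1
```

Emit:
drive_tool(commands=[0.8, -3.4, 0, -0.003, 0.02, 0.045, -0.6, 1.6, -6.8, 0, -0.006, 0.04, 0.09, -0.6, 2.4, -10.2, 0, -0.01, 0.06, 0.135, -0.6, 3.2, -13.6, 0, -0.014, 0.08, 0.18, -0.6, 4.1, -17, 0.07, -0.018, 0.1, 0.225, -0.6, 4.9, -20.4, 0.07, -0.022, 0.12, 0.27, -0.6, 5.7, -23.8, 0.07, -0.026, 0.14, 0.315, -0.6, 6.5, -27.2, 0.07, -0.031, 0.16, 0.36, -0.6, 7.26, -30.58, 0.07, -0.031, 0.171, 0.403, -0.6, 7.26, -30.58, 0.07, -0.031, 0.171, 0.403, -0.6])

```text
t: 8.02
ee_pos: [0.4975, -0.166, 0.3247]
tool_rot: [-179.7, -0.0, 177.7]
force: [-0.2, -1.4, -1.0]
gripper_width: 0.0281
```

Emit:
drive_tool(commands=[0, 0, 0, 0, 0, 0, -0.6, 0, 0, 0, 0, 0, 0, -0.6])

```text
t: 8.18
ee_pos: [0.497, -0.1575, 0.3253]
tool_rot: [179.9, -0.0, 178.5]
force: [-0.4, 0.9, -0.4]
gripper_width: 0.028
```

```bash
python3 - <<'E'
from tf import *
s=r.observe();print(s["t"],s["gripper_width"],s["ee_pos"],s["tool_rot"],s["joint_positions"].round(1),s["dq"].round(1))
d=r.get_image("wrist"); save(d,"pics/w9.png",None,1.5)
plan([.496,-.162,.325],down(178))
for n in ["specimen","label","load_nest","indexer","back_nest","left_nest","camera_nest"]:
    for k in r.spot_point("wrist",n)[:2]: print(n,k["score"],k["location"],atz(d,k["location"],.046).round(4))
E
```

```text
8.1833 0.028002903615406943 [ 0.49698097 -0.1574887   0.32534039] [ 1.79941763e+02 -3.63498631e-02  1.78487596e+02] [ 34.6  32.2 -29.2 107.7  21.3  45.5  82.5] [-0.4 -0.7 -1.3  0.7 -0.1  0.1  0.3]
from [ 0.4969 -0.1571  0.3256] shift cm [ 0.08 -0.49  0.06] rotvec [ 0.001 -0.     0.009] dist 0.5 ang 0.5
specimen 0.86 [257.8, 235.5] [ 0.5416 -0.1598  0.046 ]
label 0.91 [258.2, 220.4] [ 0.5253 -0.159   0.046 ]
load_nest 0.79 [250.4, 180.1] [ 0.4842 -0.1653  0.046 ]
back_nest 0.94 [251.5, 323.0] [ 0.6469 -0.1697  0.046 ]
left_nest 0.86 [324.2, 261.7] [ 0.5729 -0.0916  0.046 ]
camera_nest 0.72 [173.7, 255.8] [ 0.562  -0.2473  0.046 ]
```

View pics/w9.png

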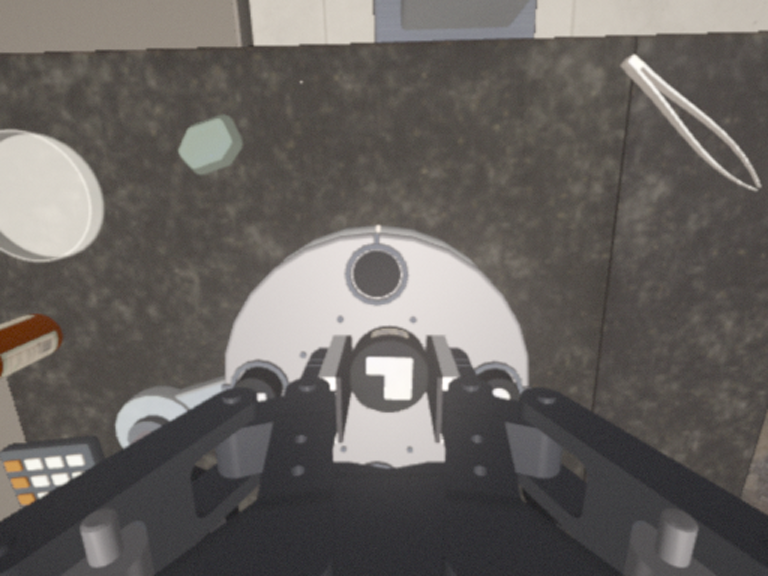

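```bash
python3 - <<'E'
from tf import *
d=r.get_image("wrist"); save(d,"pics/w10.png",(195,130,305,250),6)
t=r.get_image("top"); 
def cents(d,box,zz,th,amin,amax,sc=6,k=21):
    g=cv2.cvtColor(d["img"],cv2.COLOR_RGB2GRAY)[box[1]:box[3],box[0]:box[2]]
    b=cv2.resize(g,None,fx=sc,fy=sc,interpolation=cv2.INTER_CUBIC)
    bh=cv2.morphologyEx(b,cv2.MORPH_BLACKHAT,cv2.getStructuringElement(cv2.MORPH_ELLIPSE,(k,k)))
    _,m=cv2.threshold(bh,th,255,cv2.THRESH_BINARY)
    n,l,st,ce=cv2.connectedComponentsWithStats(m)
    out=[]
    for i in range(1,n):
        if amin<st[i,4]<amax:
            w=bh*(l==i); ys,xs=np.nonzero(w); ww=w[ys,xs].astype(float)
            uv=(box[0]+((xs*ww).sum()/ww.sum()+.5)/sc-.5,box[1]+((ys*ww).sum()/ww.sum()+.5)/sc-.5)
            out.append((np.round(uv,1),atz(d,uv,zz).round(4)[:2],st[i,4]))
    return out
for o in cents(d,(195,130,305,250),.046,20,20,600,6,31): print("w",o)
for o in cents(t,(270,125,350,215),.046,15,20,600,6,31): print("t",o)
E
```

```text
w (array([227.3, 158.2]), array([ 0.4624, -0.1887]), np.int32(24))
w (array([221.4, 160.2]), array([ 0.4642, -0.1945]), np.int32(189))
w (array([290.8, 162.4]), array([ 0.4682, -0.1293]), np.int32(508))
w (array([215.9, 162.2]), array([ 0.4659, -0.1997]), np.int32(49))
w (array([213.1, 163.3]), array([ 0.4668, -0.2025]), np.int32(54))
w (array([245.5, 164.4]), array([ 0.4688, -0.1719]), np.int32(21))
w (array([244.5, 167.8]), array([ 0.472, -0.173]), np.int32(91))
w (array([229.2, 212.3]), array([ 0.5161, -0.1901]), np.int32(556))
w (array([277.6, 212.6]), array([ 0.5177, -0.1422]), np.int32(509))
w (array([300.6, 232.6]), array([ 0.5398, -0.1192]), np.int32(119))
w (array([216.9, 232.8]), array([ 0.5376, -0.2039]), np.int32(136))
w (array([204.3, 235.5]), array([ 0.5401, -0.2168]), np.int32(211))
w (array([304. , 242.5]), array([ 0.5509, -0.1157]), np.int32(243))
w (array([249.2, 249. ]), array([ 0.5565, -0.1719]), np.int32(386))
t (array([328.1, 137.7]), array([ 0.6733, -0.2227]), np.int32(57))
t (array([296.7, 138.7]), array([ 0.6703, -0.1325]), np.int32(27))
t (array([274.8, 145.
[... 2106 characters left out ...]
, -0.236 ]), np.int32(65))
t (array([304.2, 203.5]), array([ 0.4822, -0.1489]), np.int32(29))
t (array([315.8, 204.2]), array([ 0.4799, -0.1811]), np.int32(28))
t (array([333.2, 205.2]), array([ 0.4772, -0.2293]), np.int32(118))
t (array([314.1, 205.6]), array([ 0.476 , -0.1762]), np.int32(110))
t (array([295.8, 207.5]), array([ 0.4708, -0.1254]), np.int32(114))
t (array([324. , 208.4]), array([ 0.4682, -0.2035]), np.int32(67))
t (array([327. , 207.8]), array([ 0.4698, -0.2118]), np.int32(22))
t (array([299.6, 209. ]), array([ 0.4666, -0.1358]), np.int32(47))
t (array([321. , 209.3]), array([ 0.4656, -0.1951]), np.int32(58))
t (array([295.9, 211.5]), array([ 0.4596, -0.1253]), np.int32(171))
```

View pics/w10.png

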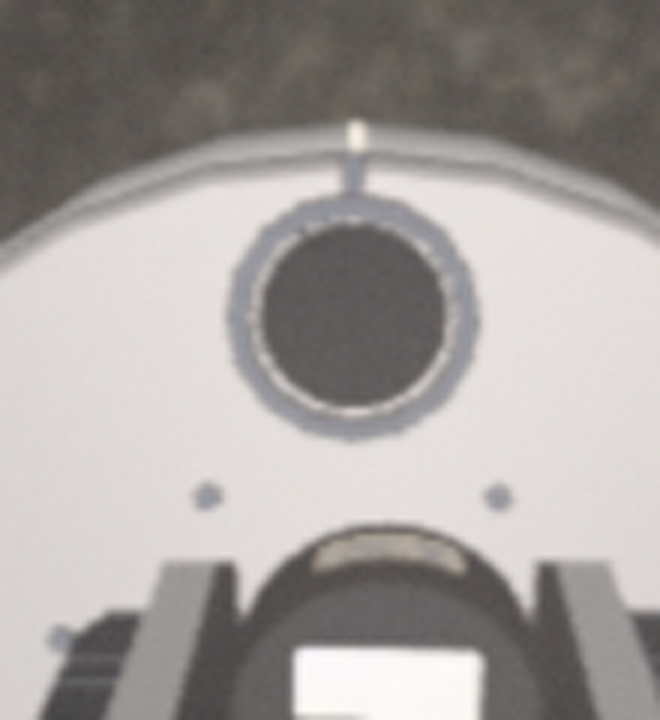

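```bash
cat > pl.py <<'E'
from tf import *
def run(nestbox,Lbox,zf=.1618):
    d=r.get_image("wrist"); p,R=pose(); ct=camtool(d,(p,R)); sc=8
    def bigg(box):
        g=cv2.cvtColor(d["img"],cv2.COLOR_RGB2GRAY)[box[1]:box[3],box[0]:box[2]]
        return cv2.resize(g,None,fx=sc,fy=sc,interpolation=cv2.INTER_CUBIC)
    px=lambda box,q:(box[0]+(q[0]+.5)/sc-.5,box[1]+(q[1]+.5)/sc-.5)
    # nest outer ring
    b=bigg(nestbox); _,m=cv2.threshold(b,185,255,cv2.THRESH_BINARY_INV)
    for nm,mode,th,zz in (("outer",0,185,.048),("floor",1,110,.046)):
        _,m=cv2.threshold(b,th,255,cv2.THRESH_BINARY_INV)
        m=cv2.morphologyEx(m,cv2.MORPH_OPEN,np.ones((61,61),np.uint8)) if nm=="outer" else m
        cs,_=cv2.findContours(m,cv2.RETR_EXTERNAL,cv2.CHAIN_APPROX_NONE); C=max(cs,key=cv2.contourArea)[:,0]
        if nm=="outer": C=cv2.convexHull(C)[:,0]
        W=np.array([atz(d,px(nestbox,q),zz)[:2] for q in C])*1000
        el=cv2.fitEllipse(W.astype(np.float32)); print("nest",nm,"world mm",np.round(el[0],2),"diam",np.round(el[1],1))
    # L
    b=bigg(Lbox); _,m=cv2.threshold(b,160,255,cv2.THRESH_BINARY); cs,_=cv2.findContours(m,cv2.RETR_EXTERNAL,cv2.CHAIN_APPROX_NONE)
    C=max(cs,key=cv2.contourArea); ap=cv2.approxPolyDP(C,12,True)[:,0]
    V=np.array([ptool(ct,px(Lbox,q),zf)[:2] for q in ap])*1000
    for a,e in zip(V,np.roll(V,-1,0)-V): print("  L",a.round(1),np.hypot(*e).round(1),"ang",np.degrees(np.arctan2(e[1],e[0])).round(1))
    print("tcp",p.round(4),R.as_euler('xyz',degrees=True).round(2)); return d,p,R
E
python3 - <<'E'
from pl import *
run((215,150,285,208),(240,232,282,270))
E
```

```text
nest outer world mm [ 485.42 -165.02] diam [38.4 39.9]
nest floor world mm [ 486.25 -165.1 ] diam [28.6 29. ]
  L [ 6.5 -8.2] 6.2 ang -179.2
  L [ 0.3 -8.3] 6.5 ang 101.1
  L [-1.  -1.9] 8.9 ang 177.5
  L [-9.9 -1.5] 9.4 ang 89.0
  L [-9.7  7.9] 15.9 ang 1.3
  L [6.2 8.2] 16.5 ang -89.1
tcp [ 0.4964 -0.1603  0.3261] [-1.7999e+02  2.0000e-02  1.7819e+02]
```

```bash
python3 - <<'E'
from h import *
d=r.get_image("wrist")
for uv in [(240,205),(270,205),(251,183),(245,186),(255,178)]: print(dep(d,uv).round(4))
plan([.4847,-.1651,.27],down(179))
E
```

```text
[ 0.5092 -0.1798  0.0442]
[ 0.51   -0.1502  0.0447]
[ 0.4871 -0.168   0.045 ]
[ 0.4899 -0.174   0.045 ]
[ 0.482  -0.164   0.0465]
from [ 0.4965 -0.1604  0.3261] shift cm [ 1.16 -0.51  5.61] rotvec [-0.     0.    -0.014] dist 5.7 ang 0.8
```

Emit:
drive_tool(commands=[0.6, -0.25, 2, 0, 0, -0.007, -0.6, 1.16, -0.51, 4, 0, 0, -0.014, -0.6, 1.16, -0.51, 5.6, 0, 0, -0.014, -0.6, 1.16, -0.51, 5.6, 0, 0, -0.014, -0.6, 1.16, -0.51, 5.6, 0, 0, -0.014, -0.6])

```text
t: 9.2
ee_pos: [0.4847, -0.1651, 0.2697]
tool_rot: [180.0, -0.0, 179.0]
force: [0.2, 0.2, 0.8]
gripper_width: 0.0282
```

```bash
python3 - <<'E'
from pl import *
d=r.get_image("wrist"); save(d,"pics/w11.png",(180,140,340,280),5)
s=r.observe();print(s["t"],s["gripper_width"],s["force"])
plan([.4847,-.1651,.27],down(179))
E
```

```text
9.25 0.02861040475330805 [ 0.08042535 -0.28672704  0.29998053]
from [ 0.4852 -0.165   0.2705] shift cm [ 0.05 -0.01  0.05] rotvec [ 0.     0.001 -0.   ] dist 0.1 ang 0.1
```

View pics/w11.png

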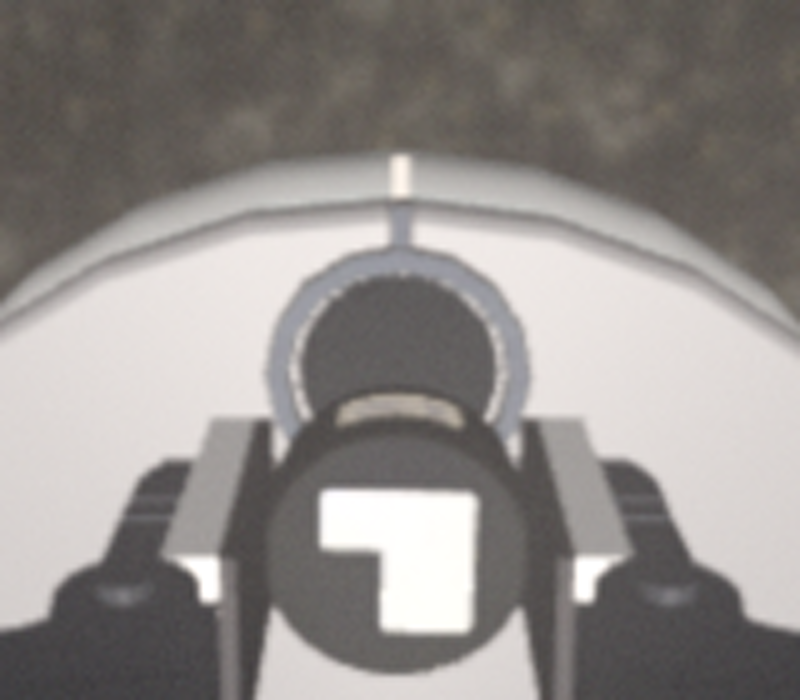

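```bash
python3 - <<'E'
from tf import *
d=r.get_image("wrist"); ct=camtool(d,pose()); p,R=pose(); print(p)
px=lambda x,y:(180+(x+.5)/5-.5,140+(y+.5)/5-.5)
for nm,q,z in [("ring front outer",(398,249),.048),("left outer",(267,370),.048),("right outer",(529,370),.048),("floor front edge",(398,275),.05)]:
    print(nm,(ptool(ct,px(*q),p[2]-z)*1000).round(1))
for nm,q in [("face rear",(398,673)),("face front",(398,433)),("face L",(268,550)),("face R",(525,550))]: print(nm,(ptool(ct,px(*q),.1618)*1000).round(1))
print((ptool(ct,px(398,393),.170)*1000).round(1))
E
```

```text
[ 0.48544855 -0.16501046  0.27096991]
ring front outer [ 18.3   0.  223. ]
left outer [ -0.7 -19.9 223. ]
right outer [ -0.7  20.  223. ]
floor front edge [ 14.8   0.  221. ]
face rear [-14.4   0.  161.8]
face front [ 14.   -0.  161.8]
face L [  0.5 -14.  161.8]
face R [  0.5  13.6 161.8]
[ 15.3  -0.  170. ]
```

```bash
python3 - <<'E'
from tf import *
d=r.get_image("wrist"); p,R=pose(); ct=camtool(d,(p,R)); print(p)
g=cv2.cvtColor(d["img"],cv2.COLOR_RGB2GRAY).astype(float)
for v in range(178,280): print(v,g[v,256:263].mean().round(0), (ptool(ct,(259,v),.1618)[0]*1000).round(1),(ptool(ct,(259,v),p[2]-.05)[0]*1000).round(1), end=' | ' if v%3 else '\n')
E
```

```text
[ 0.48546515 -0.16499704  0.27113582]
178 128.0 39.4 26.9 | 179 143.0 38.8 26.2 | 180 155.0 38.3 25.4
181 163.0 37.8 24.7 | 182 174.0 37.3 23.9 | 183 181.0 36.8 23.2
184 183.0 36.3 22.4 | 185 182.0 35.8 21.7 | 186 173.0 35.2 20.9
187 145.0 34.7 20.2 | 188 147.0 34.2 19.4 | 189 155.0 33.7 18.6
190 156.0 33.2 17.9 | 191 153.0 32.6 17.1 | 192 141.0 32.1 16.4
193 111.0 31.6 15.6 | 194 97.0 31.1 14.8 | 195 96.0 30.5 14.1
196 96.0 30.0 13.3 | 197 95.0 29.5 12.5 | 198 96.0 28.9 11.7
199 97.0 28.4 11.0 | 200 97.0 27.9 10.2 | 201 96.0 27.3 9.4
202 96.0 26.8 8.6 | 203 95.0 26.3 7.9 | 204 96.0 25.7 7.1
205 97.0 25.2 6.3 | 206 97.0 24.7 5.5 | 207 97.0 24.1 4.7
208 97.0 23.6 3.9 | 209 98.0 23.0 3.1 | 210 97.0 22.5 2.3
211 97.0 21.9 1.5 | 212 98.0 21.4 0.8 | 213 97.0 20.9 -0.0
214 97.0 20.3 -0.8 | 215 99.0 19.8 -1.6 | 216 96.0 19.2 -2.4
217 86.0 18.7 -3.2 | 218 102.0 18.1 -4.1 | 219 161.0 17.5 -4.9
220 167.0 17.0 -5.7 | 221 165.0 16.4 -6.5 | 222 147.0 15.9 -7.3
223 107.0 15.3 -8.1 | 224 84.0 14.8 -8.9 | 225 82.0 14.2 -9.7
226 84.0 13.6 -10.6 | 227 94.0 13.1 -11.4 | 228 100.0 12.5 -12.2
229 102.0 1
[... 423 characters left out ...]
9 254.0 0.4 -29.9
250 249.0 -0.2 -30.7 | 251 246.0 -0.8 -31.6 | 252 245.0 -1.4 -32.5
253 246.0 -2.0 -33.3 | 254 245.0 -2.6 -34.2 | 255 245.0 -3.2 -35.1
256 246.0 -3.8 -35.9 | 257 247.0 -4.4 -36.8 | 258 251.0 -5.0 -37.7
259 252.0 -5.6 -38.6 | 260 251.0 -6.2 -39.5 | 261 251.0 -6.8 -40.3
262 251.0 -7.4 -41.2 | 263 250.0 -8.0 -42.1 | 264 249.0 -8.6 -43.0
265 229.0 -9.2 -43.9 | 266 168.0 -9.9 -44.8 | 267 111.0 -10.5 -45.7
268 101.0 -11.1 -46.6 | 269 101.0 -11.7 -47.5 | 270 101.0 -12.3 -48.4
271 100.0 -12.9 -49.3 | 272 100.0 -13.6 -50.2 | 273 100.0 -14.2 -51.1
274 126.0 -14.8 -52.0 | 275 200.0 -15.4 -52.9 | 276 216.0 -16.1 -53.8
277 217.0 -16.7 -54.7 | 278 217.0 -17.3 -55.6 | 279 216.0 -17.9 -56.6
```

Emit:
drive_tool(commands=[0.1, 0, 1.2, 0, 0, 0, -0.6, 0.1, 0, 2.4, 0, 0, 0, -0.6, 0.1, 0, 3.2, 0, 0, 0, -0.6, 0.1, 0, 3.8, 0, 0, 0, -0.6, 0.1, 0, 3.8, 0, 0, 0, -0.6, 0.1, 0, 3.8, 0, 0, 0, -0.6])

```text
t: 9.85
ee_pos: [0.484, -0.165, 0.2322]
tool_rot: [-180.0, 0.0, 179.0]
force: [0.1, -0.0, -0.2]
gripper_width: 0.028
```

```bash
python3 - <<'E'
from tf import *
d=r.get_image("wrist"); save(d,"pics/w12.png",(190,170,330,290),5.5)
p,R=pose(); ct=camtool(d,(p,R)); s=r.observe();print(s["t"],p,s["force"])
g=cv2.cvtColor(d["img"],cv2.COLOR_RGB2GRAY).astype(float)
for v in range(195,282): print(v,g[v,256:263].mean().round(0), (ptool(ct,(259,v),.1618)[0]*1000).round(1),(ptool(ct,(259,v),p[2]-.05)[0]*1000).round(1), end=' | ' if v%3 else '\n')
E
```

```text
9.9 [ 0.48406089 -0.16505691  0.23245174] [ 0.06619775 -0.05893193 -0.21353948]
195 141.0 30.6 24.9
196 158.0 30.1 24.3 | 197 163.0 29.6 23.7 | 198 168.0 29.0 23.1
199 175.0 28.5 22.4 | 200 179.0 28.0 21.8 | 201 182.0 27.5 21.2
202 181.0 26.9 20.6 | 203 179.0 26.4 20.0 | 204 169.0 25.8 19.4
205 140.0 25.3 18.7 | 206 144.0 24.8 18.1 | 207 157.0 24.2 17.5
208 162.0 23.7 16.8 | 209 163.0 23.1 16.2 | 210 161.0 22.6 15.6
211 142.0 22.1 15.0 | 212 115.0 21.5 14.3 | 213 103.0 21.0 13.7
214 102.0 20.4 13.1 | 215 101.0 19.9 12.4 | 216 100.0 19.3 11.8
217 90.0 18.8 11.1 | 218 109.0 18.2 10.5 | 219 168.0 17.7 9.9
220 173.0 17.1 9.2 | 221 172.0 16.5 8.6 | 222 154.0 16.0 7.9
223 112.0 15.4 7.3 | 224 88.0 14.9 6.6 | 225 86.0 14.3 6.0
226 88.0 13.7 5.3 | 227 98.0 13.2 4.7 | 228 105.0 12.6 4.0
229 108.0 12.1 3.4 | 230 107.0 11.5 2.7 | 231 107.0 10.9 2.1
232 106.0 10.4 1.4 | 233 107.0 9.8 0.7 | 234 107.0 9.2 0.1
235 107.0 8.6 -0.6 | 236 108.0 8.1 -1.3 | 237 141.0 7.5 -1.9
238 231.0 6.9 -2.6 | 239 255.0 6.3 -3.3 | 240 255.0 5.8 -3.9
241 255.0 5.2 -4.6 | 242 255.0 4.6 -5.3 | 243 255.0 4.0 -6.0
244 255.0 3.4 -6.6 | 245 255.0 2.8 -7.3 | 246 255.0 2.3 -8.0
247 255.0 1.7 -8.7 | 248 255.0 1.1 -9.3 | 249 255.0 0.5 -10.0
250 251.0 -0.1 -10.7 | 251 248.0 -0.7 -11.4 | 252 248.0 -1.3 -12.1
253 248.0 -1.9 -12.8 | 254 248.0 -2.5 -13.5 | 255 248.0 -3.1 -14.2
256 248.0 -3.7 -14.9 | 257 249.0 -4.3 -15.6 | 258 252.0 -4.9 -16.3
259 253.0 -5.5 -17.0 | 260 252.0 -6.1 -17.7 | 261 252.0 -6.7 -18.4
262 252.0 -7.3 -19.1 | 263 252.0 -7.9 -19.8 | 264 252.0 -8.5 -20.5
265 235.0 -9.1 -21.2 | 266 175.0 -9.7 -21.9 | 267 119.0 -10.3 -22.6
268 108.0 -11.0 -23.3 | 269 108.0 -11.6 -24.0 | 270 108.0 -12.2 -24.7
271 109.0 -12.8 -25.5 | 272 109.0 -13.4 -26.2 | 273 108.0 -14.1 -26.9
274 136.0 -14.7 -27.6 | 275 210.0 -15.3 -28.3 | 276 226.0 -15.9 -29.1
277 227.0 -16.6 -29.8 | 278 227.0 -17.2 -30.5 | 279 226.0 -17.8 -31.2
280 226.0 -18.4 -32.0 | 281 226.0 -19.1 -32.7 |
```

View pics/w12.png

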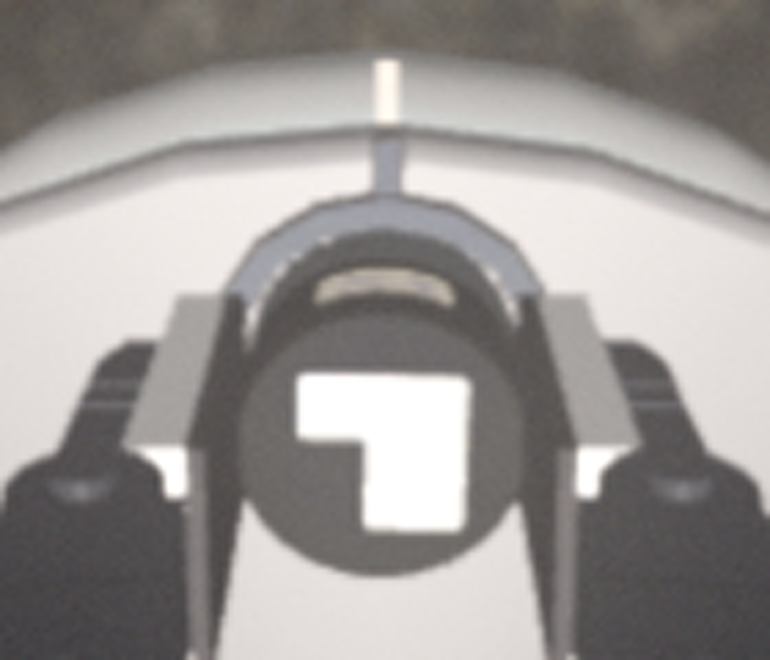

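Emit:
drive_tool(commands=[0, 0.04, 0.2, 0, 0, 0, -0.6, 0, 0.04, 0.4, 0, 0, 0, -0.6, 0, 0.04, 0.55, 0, 0, 0, -0.6, 0, 0.04, 0.7, 0, 0, 0, -0.6, 0, 0.04, 0.8, 0, 0, 0, -0.6, 0, 0.04, 0.8, 0, 0, 0, -0.6])

```text
t: 10.4
ee_pos: [0.4838, -0.1646, 0.2242]
tool_rot: [-180.0, 0.0, 179.0]
force: [-0.8, 0.0, 1.7]
gripper_width: 0.028
```

```bash
python3 - <<'E'
from tf import *
d=r.get_image("wrist"); save(d,"pics/w13.png",(190,170,330,290),5.5)
p,R=pose(); s=r.observe();print(s["t"],p,s["force"],s["moment"])
E
```

```text
10.45 [ 0.48376845 -0.16465778  0.22420585] [-0.32063889  0.42625823  2.81450096] [0.02208889 0.08657382 0.07460285]
```

View pics/w13.png

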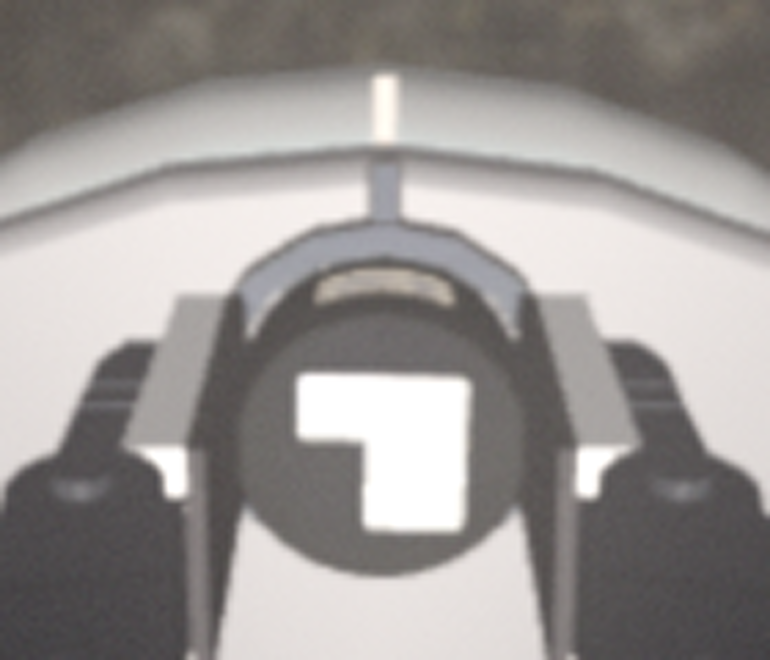

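Emit:
drive_tool(commands=[0, 0, 0, 0, 0, 0, -0.25, 0, 0, 0, 0, 0, 0, -0.1, 0, 0, 0, 0, 0, 0, 0.1, 0, 0, 0, 0, 0, 0, 0.1])

```text
t: 10.78
ee_pos: [0.4838, -0.1647, 0.2239]
tool_rot: [180.0, 0.0, 179.0]
force: [-0.0, 0.0, 0.3]
gripper_width: 0.0469
```

Emit:
drive_tool(commands=[0, 0, -1, 0, 0, 0, 0.1, 0, 0, -2.5, 0, 0, 0, 0.1, 0, 0, -5, 0, 0, 0, 0.1, 0, 0, -8, 0, 0, 0, 0.1, 0, 0, -10, 0, 0, 0, 0.1, 0, 0, -10, 0, 0, 0, 0.1])

```text
t: 11.28
ee_pos: [0.4851, -0.1645, 0.3288]
tool_rot: [-179.9, 0.5, 179.0]
force: [0.1, -0.2, 0.1]
gripper_width: 0.0471
```

```bash
python3 - <<'E'
from tf import *
d=r.get_image("wrist"); save(d,"pics/w14.png",None,1.5);save(d,"pics/w14b.png",(210,140,310,230),7)
p,R=pose(); s=r.observe();print(s["t"],p,s["force"],s["gripper_width"],s["joint_positions"].round(1))
for uv in [(251,180),(255,190),(240,205),(275,205)]: print(dep(d,uv).round(4))
for k in r.spot_point("wrist","lever_handle")+r.spot_point("top","lever_handle"): print(k)
E
```

```text
11.3333 [ 0.48434531 -0.16463938  0.32666208] [-0.12238051 -0.13885538 -0.15194104] 0.04698052054918508 [ 36.3  31.4 -29.7 109.3  21.6  44.5  83.6]
[ 0.4726 -0.1725  0.0601]
[ 0.4815 -0.169   0.0625]
[ 0.5012 -0.1846  0.0458]
[ 0.5022 -0.1497  0.0443]
{'location': [363.9, 345.3], 'score': 0.64}
{'location': [271.3, 145.1], 'score': 0.65}
```

View pics/w14.png

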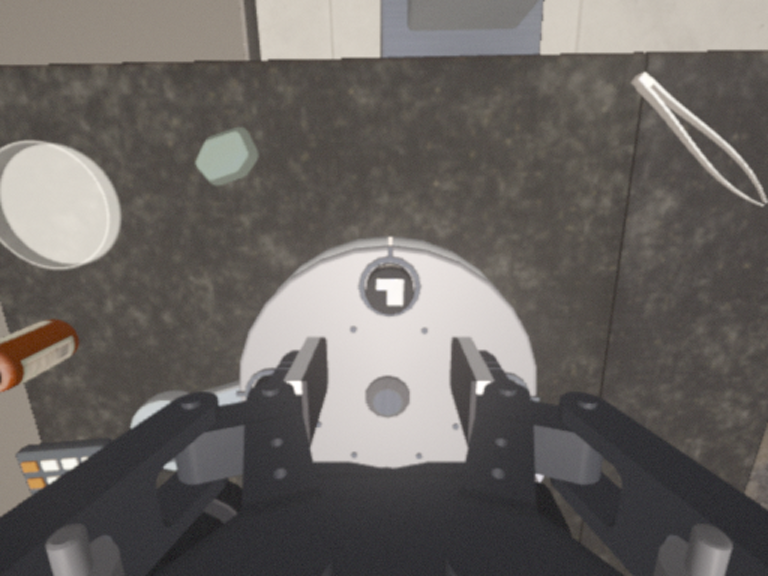

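View pics/w14b.png

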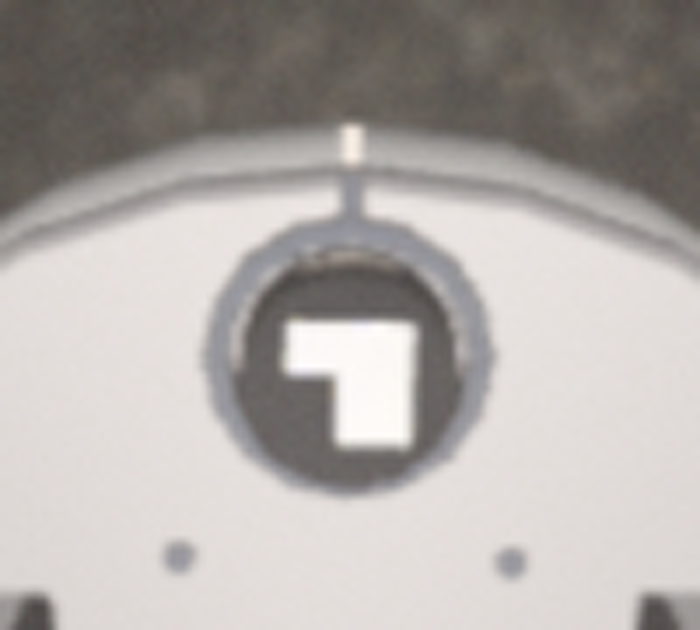

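```bash
python3 - <<'E'
from h import *
plan([.58,-.10,.325],down(116)); plan([.651,-.0545,.315],down(53))
E
```

```text
from [ 0.4833 -0.1648  0.324 ] shift cm [-9.56  6.65 -0.1 ] rotvec [-0.     0.     1.099] dist 11.6 ang 63.0
from [ 0.4833 -0.1648  0.324 ] shift cm [-16.57  11.32   0.89] rotvec [-0.     0.     2.199] dist 20.1 ang 126.0
```

Emit:
drive_tool(commands=[-1, 0.7, 0, 0, 0, 0.11, -0.1, -2, 1.4, 0, 0, 0, 0.22, -0.1, -3, 2.1, 0, 0, 0, 0.33, -0.1, -4, 2.8, 0, 0, 0, 0.44, -0.1, -5, 3.5, 0, 0, 0, 0.55, -0.1, -6, 4.2, 0, 0, 0, 0.66, -0.1, -7, 4.9, 0, 0, 0, 0.77, -0.1, -8, 5.6, 0, 0, 0, 0.88, -0.1, -9, 6.2, 0, 0, 0, 0.99, -0.1, -9.6, 6.6, 0, 0, 0, 1.1, -0.1])

```text
t: 12.27
ee_pos: [0.5813, -0.0993, 0.3222]
tool_rot: [-179.9, -0.1, 115.7]
force: [-0.1, -0.1, -0.3]
gripper_width: 0.0387
```

```bash
python3 - <<'E'
from h import *
s=r.observe(); print(s["t"],s["joint_positions"].round(1),s["dq"].round(0),s["tool_rot"].round(1))
plan([.651,-.0545,.315],down(53))
E
```

```text
12.2667 [ 14.2  35.3 -10.7  97.3   8.2  48.2  25.7] [-19.   3.  22.  -9. -16.   4. -64.] [-1.799e+02 -1.000e-01  1.157e+02]
from [ 0.5813 -0.0993  0.3222] shift cm [1.01 8.22 0.71] rotvec [-3.000e-03 -1.000e-03  1.095e+00] dist 8.3 ang 62.7
```

Emit:
drive_tool(commands=[0.1, 0.8, 0, 0, 0, 0.11, -0.1, 0.2, 1.6, 0, 0, 0, 0.22, -0.1, 0.3, 2.5, 0, 0, 0, 0.33, -0.1, 0.4, 3.3, 0.2, 0, 0, 0.44, -0.1, 0.5, 4.1, 0.3, 0, 0, 0.55, -0.1, 0.6, 4.9, 0.4, 0, 0, 0.66, -0.1, 0.7, 5.7, 0.5, 0, 0, 0.77, -0.1, 0.8, 6.6, 0.6, 0, 0, 0.88, -0.1, 0.9, 7.4, 0.7, 0, 0, 0.99, -0.1, 1, 8.2, 0.7, 0, 0, 1.095, -0.1])

```text
t: 13.1
ee_pos: [0.6499, -0.055, 0.3147]
tool_rot: [-179.8, 0.2, 52.9]
force: [-0.2, -0.5, 0.3]
gripper_width: 0.0386
```

```bash
python3 - <<'E'
from h import *
d=r.get_image("wrist"); save(d,"pics/w15.png",None,1.5)
p,R=pose(); s=r.observe();print(s["t"],p,s["tool_rot"].round(1),s["joint_positions"].round(1))
for k in r.spot_point("wrist","lever_handle"): print(k,dep(d,k["location"]),atz(d,k["location"],.065))
for k in r.recognise("wrist","lever_handle"): print(k)
E
```

```text
13.15 [ 0.65115704 -0.05316767  0.31475936] [-179.9    0.    52.9] [ -1.5  40.7   7.4  87.1  -6.1  52.7 -29.2]
{'location': [260.6, 197.5], 'score': 0.73} [ 0.65454333 -0.0488664   0.08711409] [ 0.65073669 -0.05407347  0.065     ]
{'bbox': [250.0, 176.3, 274.3, 227.7], 'score': 0.57}
```

View pics/w15.png

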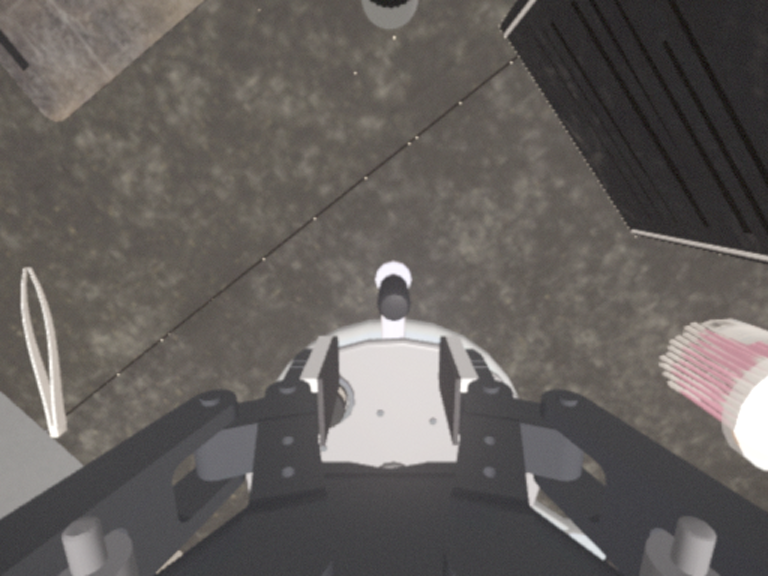

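```bash
python3 - <<'E'
from h import *
d=r.get_image("wrist")
for uv in [(262.7,204),(262.7,190)]: print(atz(d,uv,.088),dep(d,uv))
H=np.array([.6507,-.054,.065])
plan([.6507,-.054,.217],down(53.1))
E
```

```text
[ 0.65304416 -0.05346578  0.088     ] [ 0.652823   -0.05379295  0.08675823]
[ 0.65966034 -0.04446086  0.088     ] [ 0.6575788  -0.04759809  0.07356713]
from [ 0.6497 -0.0553  0.3156] shift cm [0.19 0.02 9.86] rotvec [-0.002  0.002  0.005] dist 9.9 ang 0.3
```

Emit:
drive_tool(commands=[0.25, 0, 2.5, 0, 0, 0.005, -0.1, 0.25, 0, 5, 0, 0, 0.005, -0.1, 0.25, 0, 7.5, 0, 0, 0.005, -0.1, 0.25, 0, 9.8, 0, 0, 0.005, -0.1, 0.25, 0, 9.8, 0, 0, 0.005, -0.3, 0.25, 0, 9.8, 0, 0, 0.005, -0.42, 0.25, 0, 9.8, 0, 0, 0.005, -0.42])

```text
t: 13.88
ee_pos: [0.6521, -0.0541, 0.2203]
tool_rot: [179.9, -0.1, 52.9]
force: [0.6, 0.2, 1.2]
gripper_width: 0.0249
```

```bash
python3 - <<'E'
from h import *
d=r.get_image("wrist"); save(d,"pics/w16.png",None,1.5)
p,R=pose(); s=r.observe();print(s["t"],p,s["tool_rot"].round(1),s["joint_positions"].round(1),s["force"],s["gripper_width"])
E
```

```text
13.9333 [ 0.65236547 -0.0540547   0.22088327] [ 1.798e+02 -1.000e-01  5.290e+01] [ -0.8  47.4   6.4  90.7  -7.   42.1 -28.4] [ 0.78293875 -0.55871629 -0.87116388] 0.024864037117468412
```

View pics/w16.png

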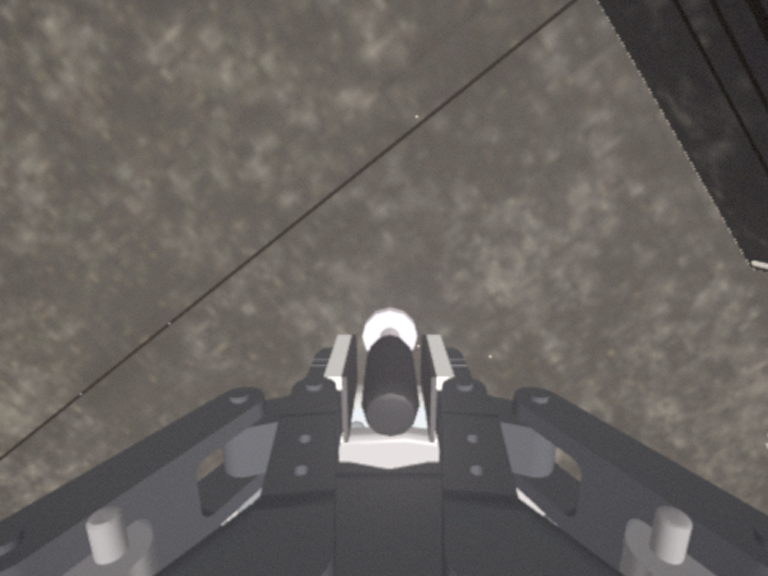

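Emit:
drive_tool(commands=[-0.05, -1.24, 0, 0, 0, -0.087, -0.42, -0.22, -2.47, 0, 0, 0, -0.175, -0.42, -0.48, -3.68, 0, 0, 0, -0.262, -0.42, -0.86, -4.86, 0, 0, 0, -0.349, -0.42, -1.33, -6, 0, 0, 0, -0.436, -0.42, -1.9, -7.1, 0, 0, 0, -0.524, -0.42, -2.57, -8.15, 0, 0, 0, -0.611, -0.42, -3.32, -9.13, 0, 0, 0, -0.698, -0.42, -4.16, -10.04, 0, 0, 0, -0.785, -0.42, -5.07, -10.88, 0, 0, 0, -0.873, -0.42])

```text
t: 14.77
ee_pos: [0.5368, -0.0286, 0.2216]
tool_rot: [179.3, 0.2, 103.2]
force: [4.6, -0.9, -1.7]
gripper_width: 0.0248
```

```bash
python3 - <<'E'
from h import *
d=r.get_image("wrist"); save(d,"pics/w17.png",None,1.2); t=r.get_image("top"); save(t,"pics/t3.png",(230,110,422,250),3)
p,R=pose(); s=r.observe();print(s["t"],p,s["tool_rot"].round(1),s["joint_positions"].round(1),s["force"],s["gripper_width"])
c=np.array([.5667,-.1674]); v=p[:2]-c; print(np.hypot(*v),np.degrees(np.arctan2(v[1],v[0])))
E
```

```text
14.8667 [ 0.53489106 -0.02919224  0.22127122] [1.797e+02 1.000e-01 1.029e+02] [  5.3  39.9  -6.9 110.7   9.1  29.5   5. ] [ 2.74143485 -0.77661734  0.60098167] 0.024595645212741313
0.14182098870917623 102.96109197909867
```

View pics/w17.png

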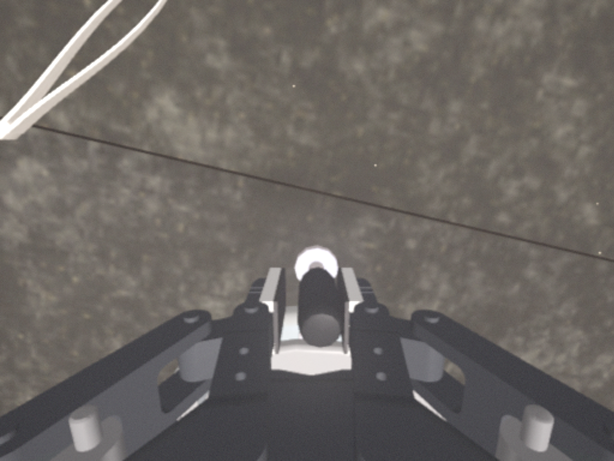

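View pics/t3.png

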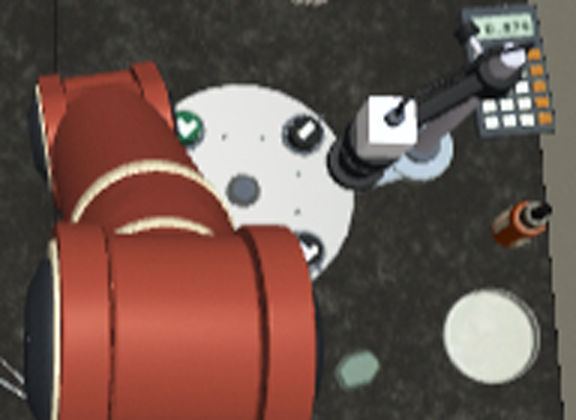

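Emit:
drive_tool(commands=[-0.05, -1.24, 0, 0, 0, -0.087, -0.42, -0.22, -2.47, 0, 0, 0, -0.175, -0.42, -0.48, -3.68, 0, 0, 0, -0.262, -0.42, -0.86, -4.86, 0, 0, 0, -0.349, -0.42, -1.33, -6, 0, 0, 0, -0.436, -0.42, -1.9, -7.1, 0, 0, 0, -0.524, -0.42, -2.57, -8.15, 0, 0, 0, -0.611, -0.42, -3.32, -9.13, 0, 0, 0, -0.698, -0.42, -3.81, -9.68, 0, 0, 0, -0.75, -0.42, -3.81, -9.68, 0, 0, 0, -0.75, -0.42])

```text
t: 15.7
ee_pos: [0.4496, -0.0875, 0.2203]
tool_rot: [179.8, 0.2, 145.8]
force: [1.8, 2.0, 2.4]
gripper_width: 0.0247
```

```bash
python3 - <<'E'
from h import *
d=r.get_image("wrist"); save(d,"pics/w18.png",None,1.2)
p,R=pose(); s=r.observe();print(s["t"],p,s["tool_rot"].round(1),s["joint_positions"].round(1),s["force"],s["gripper_width"])
c=np.array([.5667,-.1674]); v=p[:2]-c; print(np.hypot(*v),np.degrees(np.arctan2(v[1],v[0])))
E
```

```text
15.75 [ 0.45001011 -0.0870451   0.22020767] [179.8   0.2 145.8] [ 20.1  37.1 -17.4 122.6  26.7  23.6  37.1] [1.49730708 2.07775479 1.95054606] 0.02465987250714792
0.1416807656874579 145.4479539798827
```

View pics/w18.png

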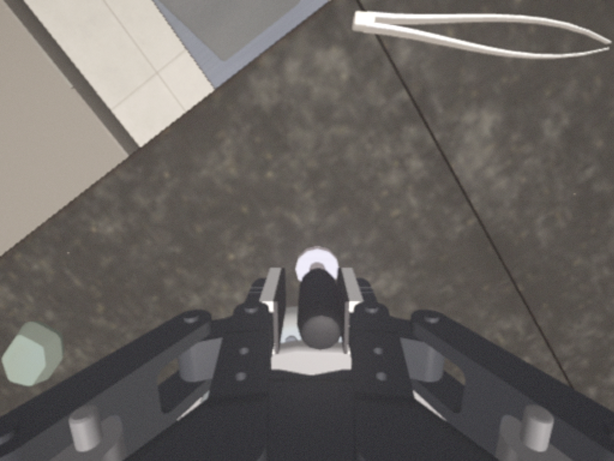

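Emit:
drive_tool(commands=[0, -0.3, 0, 0, 0, -0.02, -0.42, -0.02, -0.6, 0, 0, 0, -0.04, -0.42, -0.04, -0.85, 0, 0, 0, -0.06, -0.42, -0.04, -0.85, 0, 0, 0, -0.06, -0.42, -0.04, -0.85, 0, 0, 0, -0.06, -0.42])

```text
t: 16.17
ee_pos: [0.4452, -0.0942, 0.2193]
tool_rot: [179.9, 0.2, 149.4]
force: [3.0, 3.8, 3.3]
gripper_width: 0.0246
```

```bash
cat > st.py <<'E'
from h import *
p,R=pose(); s=r.observe();print(s["t"],p,s["tool_rot"].round(1),s["force"],"tool force",R.inv().apply(s["force"]).round(1),s["gripper_width"])
c=np.array([.5667,-.1674]); v=p[:2]-c; print(np.hypot(*v),np.degrees(np.arctan2(v[1],v[0])))
E
python3 st.py
```

```text
16.1667 [ 0.44520337 -0.09421791  0.21933596] [179.9   0.2 149.4] [2.97642708 3.76850389 3.33713212] tool force [-0.7  4.8 -3.3] 0.02460852116638841
0.14183458254241937 148.937830097492
```

Emit:
drive_tool(commands=[0, -0.1, 0, 0, 0, 0, -0.42, 0, -0.2, 0, 0, 0, 0, -0.42, 0, -0.3, 0, 0, 0, -0.01, -0.42, 0, -0.3, 0, 0, 0, -0.01, -0.42])

```text
t: 16.5
ee_pos: [0.4447, -0.095, 0.2194]
tool_rot: [179.6, 0.3, 150.1]
force: [6.5, 8.6, 1.6]
gripper_width: 0.0248
```

```bash
python3 st.py
```

```text
16.5 [ 0.44470457 -0.09499782  0.21937024] [179.6   0.3 150.1] [6.50976723 8.6361178  1.5697675 ] tool force [-1.3 10.7 -1.5] 0.024800710240023185
0.1418624677230224 149.31159950721076
```

Emit:
drive_tool(commands=[0, -0.1, 0, 0, 0, 0, -0.42, 0, -0.2, 0, 0, 0, 0, -0.42, 0, -0.2, 0, 0, 0, 0, -0.42])

```text
t: 16.75
ee_pos: [0.4444, -0.0955, 0.2194]
tool_rot: [179.4, 0.3, 150.2]
force: [6.5, 10.3, -0.3]
gripper_width: 0.0251
```

```bash
python3 - <<'E'
exec(open('st.py').read())
for n in ("wrist","top","scene"):
    d=r.get_image(n); save(d,f"pics/{n}19.png",None,1.5)
E
```

```text
16.75 [ 0.44436686 -0.09549333  0.21937352] [179.4   0.3 150.2] [ 6.50881425 10.28857356 -0.29847832] tool force [-0.5 12.2  0.4] 0.0251062622709571
0.14190126122012253 149.55324780643207
```

View pics/top19.png

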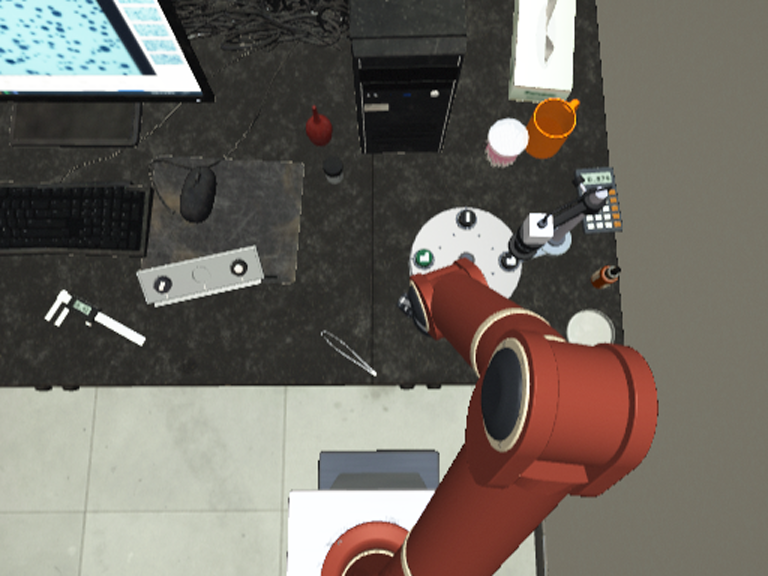

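Emit:
drive_tool(commands=[0, -0.15, 0, 0, 0, 0, -0.42, 0, -0.3, 0, 0, 0, 0, -0.42, 0, -0.3, 0, 0, 0, 0, -0.42])

```text
t: 17.15
ee_pos: [0.4438, -0.0962, 0.2194]
tool_rot: [179.2, 0.4, 150.3]
force: [8.9, 14.4, -3.4]
gripper_width: 0.0251
```

```bash
python3 st.py
```

```text
17.15 [ 0.44382626 -0.09619436  0.21940143] [179.2   0.4 150.3] [ 8.89309884 14.40942311 -3.38204883] tool force [-0.6 16.9  3.6] 0.02514698454801885
0.14201478782912647 149.90760232832224
```

Emit:
drive_tool(commands=[0, 0.3, 0, 0, 0, 0, -0.42, 0, 0.6, 0, 0, 0, 0, -0.42, 0, 0.6, -4, 0, 0, 0, -0.42, 0, 0.6, -8, 0, 0, 0, -0.42, 0, 0.6, -11, 0, 0, 0, -0.42, 0, 0.6, -11, 0, 0, 0, -0.42])

```text
t: 17.65
ee_pos: [0.4434, -0.0971, 0.3329]
tool_rot: [-180.0, 0.3, 149.8]
force: [0.4, 0.3, -0.2]
gripper_width: 0.0252
```

```bash
python3 - <<'E'
exec(open('st.py').read())
for n in ("wrist","top"):
    d=r.get_image(n); save(d,f"pics/{n}20.png",None,1.5)
print(r.observe()["joint_positions"].round(1))
plan([.42,.10,.40],down(170))
E
```

```text
17.65 [ 0.44344452 -0.09708602  0.33291744] [-180.     0.3  149.8] [ 0.36664112  0.29146666 -0.19356892] tool force [-0.2  0.4  0.2] 0.02520179093903872
0.14190126549546944 150.29638846159202
[ 29.9  26.5 -28.5 117.7  19.4  40.4  48.8]
from [ 0.4419 -0.0974  0.3291] shift cm [11.83 15.94 -7.13] rotvec [-0.003 -0.001 -0.352] dist 21.1 ang 20.2
```

View pics/top20.png

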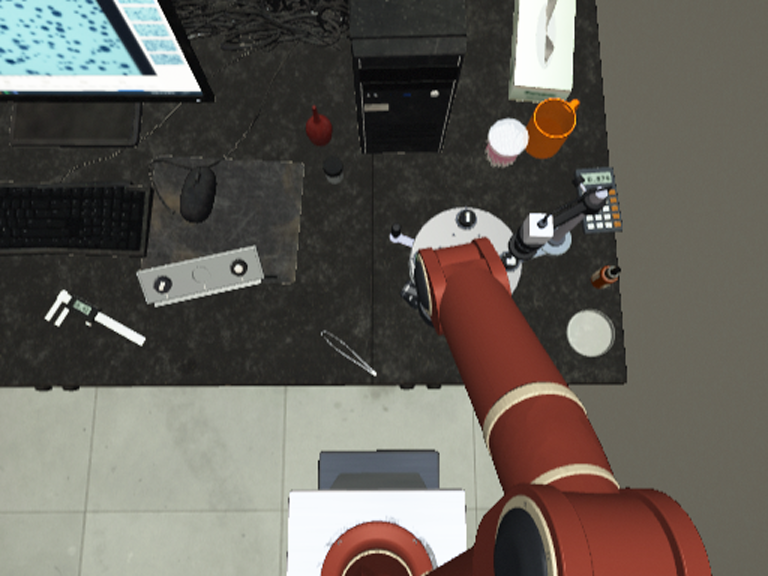

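View pics/wrist20.png

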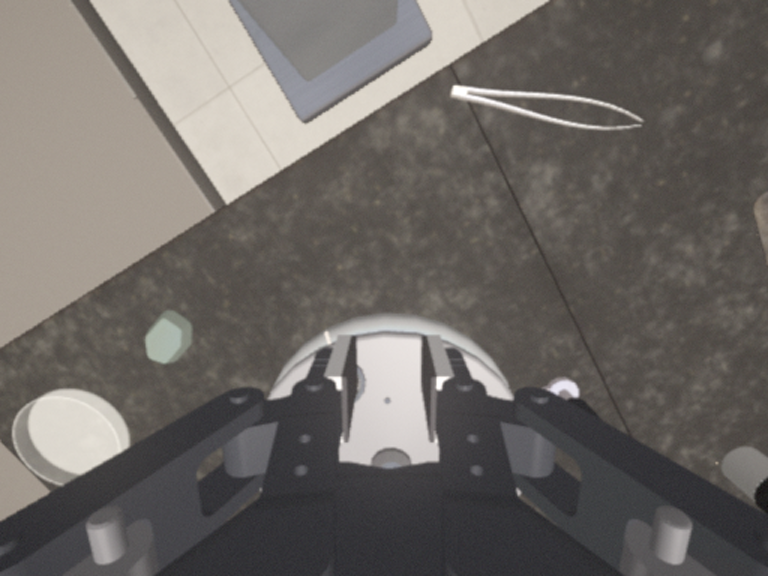

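Emit:
drive_tool(commands=[1.3, 1.8, -0.8, 0, 0, -0.04, -0.42, 2.6, 3.6, -1.6, 0, 0, -0.08, -0.42, 4, 5.4, -2.4, 0, 0, -0.12, -0.42, 5.3, 7.2, -3.2, 0, 0, -0.16, -0.42, 6.6, 9, -4, 0, 0, -0.2, -0.42, 8, 10.8, -4.8, 0, 0, -0.24, -0.42, 9.3, 12.6, -5.6, 0, 0, -0.28, -0.42, 10.6, 14.4, -6.4, 0, 0, -0.32, -0.42, 11.8, 16, -7, 0, 0, -0.35, -0.42, 11.8, 16, -7, 0, 0, -0.35, -0.42])

```text
t: 18.58
ee_pos: [0.4199, 0.1044, 0.3984]
tool_rot: [180.0, -0.1, 170.4]
force: [1.1, 0.2, 1.3]
gripper_width: 0.0246
```

```bash
python3 - <<'E'
exec(open('st.py').read())
for n in ("wrist","top"):
    d=r.get_image(n); save(d,f"pics/{n}21.png",None,1.5)
save(d,"pics/t21b.png",(230,110,422,250),4)
for n in ["load_nest","camera_nest","back_nest","left_nest","specimen","lever_handle"]:
    for k in r.spot_point("top",n)[:2]: print(n,k)
E
```

```text
18.5833 [0.41987892 0.104402   0.39842756] [ 1.800e+02 -1.000e-01  1.704e+02] [1.08736988 0.20479957 1.32533378] tool force [-1.   0.4 -1.3] 0.02457859783171686
0.3089219229233384 118.37688027101298
load_nest {'location': [346.5, 174.6], 'score': 0.73}
load_nest {'location': [308.9, 200.2], 'score': 0.67}
camera_nest {'location': [337.4, 170.3], 'score': 0.66}
back_nest {'location': [307.1, 146.1], 'score': 0.68}
left_nest {'location': [279.7, 171.8], 'score': 0.83}
specimen {'location': [338.1, 173.1], 'score': 0.44}
lever_handle {'location': [268.2, 140.5], 'score': 0.71}
lever_handle {'location': [341.3, 171.5], 'score': 0.62}
```

View pics/t21b.png

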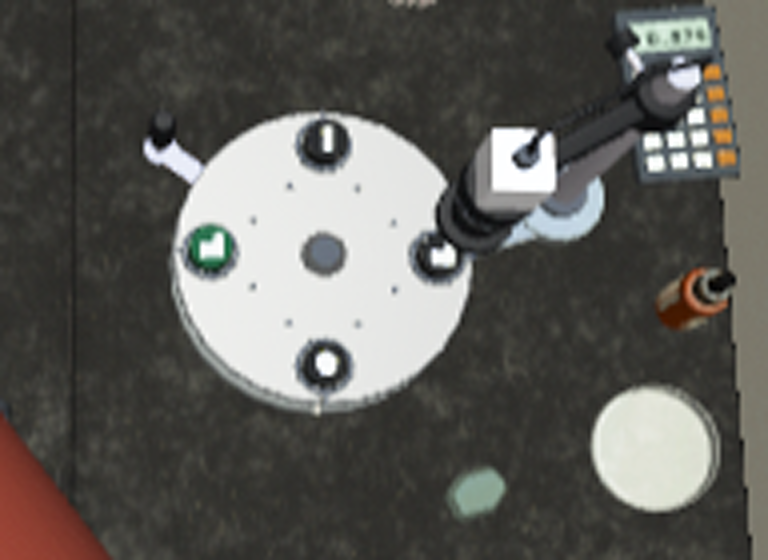

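View pics/top21.png

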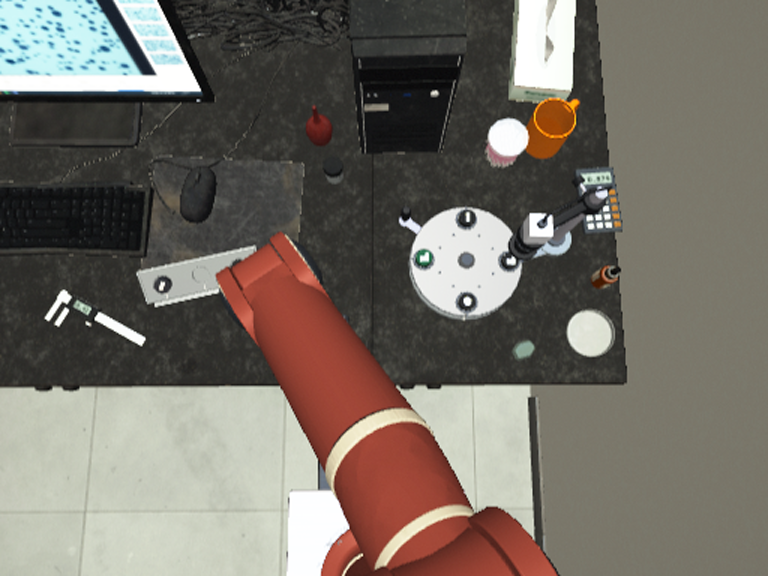

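```bash
python3 -c "
from station import r
print(r.job_done())"
```

```text
the job is handed in; nothing more can be done
None
```

I took the L-faced specimen from the middle pocket of the stand and set it in the front nest. I then swung the lever once to its stop and let it spring back, and handed the job in at about 19 s.

- **Placing:** After release, the wrist picture showed the specimen sitting in the nest, with its top at 60–62 mm against 62 mm expected. The label and the foot of the L faced the pointer tab to within about 1–2°.
- **Stop:** At the end of the swing the push rose from about 5 N to 17 N, and the lever angle matched its stop.
- **Final overhead picture:**
  - The lever was back at its start position.
  - The disc marks lined up with their start positions.
  - The specimen was under the camera, partly hidden by the camera head, so I could not re-check its fit or label angle there.
  - The other three mounts had each moved on one nest.
  - The putty and bottle were in place, and the arm was clear of everything.
- **Stand:** The arm hid one of the two remaining stand specimens in that last picture. Both were in their pockets in the picture taken at the lever's stop, and I did not touch the stand after that.
- **Disagreements:**
  - While closing on the specimen, the fingertips pressed on the stand plate with about 15 N.
  - My two estimates of the specimen's position in the gripper differed by 1–2 mm. I settled that with a close view just above the nest.

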